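Pack the two-tier supply box

ROBOT

A 6-joint arm with a two-finger parallel gripper is mounted at the origin on a cart in front of the work surface, level with it; the furniture and walls round the work are solid. World frame = base frame: x ahead of the robot, y to its left, z up, the work surface at z = 0. Lengths are in m, angles in rad, forces in N, time in s.
With the tool pointing down it reaches from about 0.225 to 0.875 m from the base axis. Payload 3.4 kg.
Tool frame: the origin (TCP) lies on the centre line of the jaws, within the pads' length; the fingertips stand 22 mm ahead of it and the grasp point (between the pads) lies 3 mm ahead of it; z points along the fingers, y is the line along which they close (so a half turn about z gives the same grasp; the last joint's range is limited). The gripper opens to 85 mm and grips with 20 to 120 N. Pads are 22 mm wide; open, the fingers measure 114 mm over their backs; the gripper's body (76 mm by 85 mm) begins 54 mm behind the grasp point. The pads swing forward as they close: fully open they stand 13 mm farther back than shut.
Start: joints at [-1.443, 0.276, 1.505, -0, 1.361, -0.121], TCP at [0.142, -0.557, 0.228] pointing down, gripper open.
Joint ranges: [-2.89, 2.89], [-0.75, 2.08], [0.22, 2.7], [-1.18, 4.32], [0.11, 2.71], [-2.7, 2.7]. Speed limits (rad/s): [2.57, 2.57, 3.14, 3.14, 3.14, 3.14].

INTERFACE

Orientations are given as a unit quaternion [w, x, y, z].
In Python, from rig import readout, optics, ticket gives the robot as it stands. The module is installed in compiled form; this text tells all that it offers.
- The arm moves only by the shell command python3 -m handwheel 'ROWS' [OPENING] [FORCE]. ROWS is a JSON list of rows, 1 to 5 of them, each written [[dx, dy, dz], turn]: dx, dy, dz in m, then a turn about the tool's z in rad; each row shifts and turns the commanded pose from where the row before left it, along the tool's axes as they then stand; what a row does not reach is not made up. A row lasts 1/12 s, in which the tool goes at most 0.0417 m and 0.125 rad, less where a joint would pass 70% of its speed; a pose out of reach is approached as far as the arm can. OPENING is the finger opening in m, set as the command begins (- or left out keeps the last). The fingers move at their own pace and stop on an object; FORCE is the grip in N (left out, the last holds). Time passes only in rows, so rows that do not move let the fingers close. It prints the time, the measured TCP pose, the force, the opening and the grip force at its end. Input that does not fit is refused with a message, and nothing moves.
- readout.get_state(): the state, without advancing time (a new reading comes with each control period).
- optics.get_image(name): name is "side" or "top"; returns a dict with "img" (420x560x3 uint8, red, green, blue), "camera_matrix" (3x3 intrinsics, pixels), "T" (4x4, takes a point from camera to world coordinates). Camera axes: x right, y down, z forward; pixel columns grow to the right and rows downward; lengths in m; the calibration is good to about 2 mm. A picture is of the moment at which its call begins. There is no depth.
- ticket.sign_off(): hands the job in; it is judged then, once.
The state is a dict: "clock": time; "qpos": joint angles; "qd": joint speeds; "effort": joint torques, N m; "position": TCP position; "ee_rot": TCP orientation; "contact_force": force on the tool from outside, world axes, zero at the start; "moment": the same for the moment, N m; "width": finger opening in m; "gripper_force": force on a finger pad.
Only numpy, scipy, OpenCV 4.12 (cv2) and the standard library are available. Lean on these libraries where they do the work, as an engineer would, in place of code of your own. Each camera call takes 0.05 s, during which the arm holds its last target. There are 200 camera calls.

TASK

Pack the grey supply box for the front desk. Lay both staplers flat on its bottom, one on each side of the rib and lengthwise with it, then set the carry tray squarely on the box so that it sits flush all round, and only then stand the glue stick upright in the tray's square corner well and the rubber stamp upright on its foot in the oblong bay at the opposite corner. Leave the bottle, the eraser and the sharpener where they are.

Things in the scene. Friction and masses are not known exactly. Their poses are not given: they have to be found in the camera images.
- box: Open grey box, does not shift; 182 (x) x 166 (y) mm, rolled rim 3.5 mm wider, 72 mm high; inside 170 x 154, floor 4 mm thick. A rib along x at y = 0 (4 mm wide, top at z = 13 mm) parts the floor into two lanes, centred at y = +39 and -39 mm, each for one stapler lying along x. Paper card on each long side. Origin: centre of the underside, z up.
- tray: Grey tray, 0.3 kg, origin centre of underside. Foot 156 (x) x 140 x 8 mm enters the box's mouth (7 mm play); flange 182x166 rests on its rim, x along the box's x, either way round (origin then 64 mm over the box's). Handle bar along x at the middle: 110 long, 12 thick, z 60-74 mm, open below. Floors z 12, walls to z 34. Well 48x48 at (63, 55) mm; stamp bay 52 (x) x 77 (y) at (-61, -40.5).
- stapler_1: Desk stapler, blue top, 0.21 kg: 34 mm wide (its x), 140 mm long (its y), 53 mm high. Origin: centre of the underside, z up. Its arm, 24 mm wide in x from z = 30 to 53 mm, is the place to grip, across x at the middle of the length; it is rigid (the arm does not move).
- stapler_2: Desk stapler, red top, otherwise exactly the same as the other one (34 x 140 x 53 mm, arm 24 mm wide from z = 30 to 53 mm). Either stapler may lie in either lane of the box.
- glue_stick: White and red glue stick with its cap on, standing on end: cylinder 24 mm in diameter, 92 mm high. Origin: centre of the underside, z up along the stick.
- stamp: Wooden rubber stamp standing on its foot: foot 24 mm (its x) by 50 mm (its y), 14 mm high; on it a round knob handle up to 24 mm in diameter, up to z = 60 mm. Origin: centre of the underside, z up. In its bay the foot's long side (y) lies along the tray's y.
- bottle: White bottle with a red cap, 44 mm in diameter, 113 mm high, standing on the desk; stays there. Origin: centre of the underside.
- eraser: Eraser in a blue card sleeve, 20 x 42 x 12 mm, lying on the desk; stays there. Origin: centre of the underside.
- sharpener: Small pencil sharpener, 16 x 25 x 12 mm, on the desk; stays there. Origin: centre of the underside.
Things that resemble listed ones, but are neither listed nor needed, are in the scene too. Of the things that look like the glue_stick, the smaller one is meant.

How it is judged:
On the way, in this order (a step that is already met when the one before it is completed fails the run):
1. both staplers lie flat in the bottom of the box, one in each lane (x of stapler_1 in the frame of box between -0.02 and 0.02 m and z of stapler_1 in the frame of box between 0 and 0.009 m and angle between each of stapler_1, stapler_2's own z axis and vertical below 0.06 rad and angle between the y axis of each of stapler_1, stapler_2 and the x axis of box, either way round below 0.3 rad and x of stapler_2 in the frame of box between -0.02 and 0.02 m and z of stapler_2 in the frame of box between 0 and 0.009 m and ((y of stapler_1 in the frame of box between 0.015 and 0.065 m and y of stapler_2 in the frame of box between -0.065 and -0.015 m) or (y of stapler_1 in the frame of box between -0.065 and -0.015 m and y of stapler_2 in the frame of box between 0.015 and 0.065 m)) and contact force between the fingers and stapler_1 below 0.2 N and contact force between the fingers and stapler_2 below 0.2 N), for 0.2 s.
2. the tray sits flush on the box, let go (x of tray in the frame of box between -0.01 and 0.01 m and y of tray in the frame of box between -0.01 and 0.01 m and z of tray in the frame of box between 0.061 and 0.067 m and angle between tray's own z axis and vertical below 0.03 rad and angle between the x axis of tray and the x axis of box, either way round below 0.12 rad and contact force between the fingers and tray below 0.2 N), for 0.2 s.
3. the glue stick stands in its well and the stamp in its bay, let go (x of glue_stick in the frame of tray between 0.049 and 0.077 m and y of glue_stick in the frame of tray between 0.041 and 0.069 m and z of glue_stick in the frame of tray between 0.009 and 0.016 m and angle between each of glue_stick, stamp's own z axis and vertical below 0.08 rad and x of stamp in the frame of tray between -0.08 and -0.042 m and y of stamp in the frame of tray between -0.06 and -0.02 m and z of stamp in the frame of tray between 0.009 and 0.016 m and contact force between the fingers and glue_stick below 0.2 N and contact force between the fingers and stamp below 0.2 N), for 0.2 s.
At the end, for the whole second after the job is handed in: Staplers flat on the box floor, one per lane (15-65 mm off the rib), 20 mm lengthwise, 0.3 rad; tray on the rim within 3 mm height, 10 mm sideways, 0.03 rad level, 0.12 rad yaw; glue stick (14 mm) and stamp (19 mm) upright within 0.08 rad on the floors of their wells; all released, at rest (all of step 1 and all of step 2 and all of step 3 and linear speed of each of stapler_1, stapler_2, tray, glue_stick, stamp below 0.02 m/s); the robot touches nothing.
It fails at once if the white bottle is moved by more than 30 mm or tipped (distance of bottle from where it was at the start of the episode above 0.03 m or angle between bottle's own z axis and vertical above 0.5 rad).
It fails at once if the eraser is moved by more than 30 mm or tipped (distance of eraser from where it was at the start of the episode above 0.03 m or angle between eraser's own z axis and vertical above 0.5 rad).
It fails at once if the pencil sharpener is moved by more than 30 mm or tipped (distance of sharpener from where it was at the start of the episode above 0.03 m or angle between sharpener's own z axis and vertical above 0.5 rad).
It fails at once if the glue stick or the stamp is put into the tray before the tray is on the box (((x of glue_stick in the frame of tray between 0.049 and 0.077 m and y of glue_stick in the frame of tray between 0.041 and 0.069 m and z of glue_stick in the frame of tray between 0.009 and 0.016 m and angle between glue_stick's own z axis and vertical below 0.08 rad) or (x of stamp in the frame of tray between -0.08 and -0.042 m and y of stamp in the frame of tray between -0.06 and -0.02 m and z of stamp in the frame of tray between 0.009 and 0.016 m and angle between stamp's own z axis and vertical below 0.08 rad)) and (z of tray in the frame of box below 0.055 m or horizontal distance between tray and box above 0.03 m)).
It also fails if it takes over 128 s, if anything falls off the work surface, if the arm or the gripper's body presses on something with over 40 N, if the wrist force passes 120 N, or if a joint passes its speed limit or range.

## Working session

There is one attempt and no reset: what is moved stays moved. The work goes in short steps, Python scripts to look and compute and a shell command to move; the robot and the scene stay as the last step left them, time stands still between calls to the robot, and variables do not carry over. Pictures are saved under pics/ and viewed, at most 14 in all, crops included, and the job is handed in when it is done.

```bash
mkdir -p pics; cat > h.py <<'E'
import numpy as np,cv2
from rig import readout,optics,ticket
def grab(n,fn=None):
    d=optics.get_image(n)
    if fn: cv2.imwrite('pics/'+fn,d['img'][:,:,::-1])
    return d
def ray(d,u,v):
    K=d['camera_matrix'];T=d['T']
    r=T[:3,:3]@np.linalg.solve(K,[u,v,1.]);return T[:3,3],r
def plane(d,u,v,z):
    o,r=ray(d,u,v);return (o+r*(z-o[2])/r[2])
def proj(d,p):
    T=d['T'];c=T[:3,:3].T@(np.array(p)-T[:3,3]);q=d['camera_matrix']@c;return q[:2]/q[2]
E
python3 - <<'E'
from h import *
for n in('top','side'):
    d=grab(n,n+'0.png');print(n,d['camera_matrix'].round(1).tolist(),d['T'].round(3).tolist())
    np.save(n+'0.npy',d['img'])
    im=cv2.resize(d['img'],(800,600),interpolation=cv2.INTER_CUBIC);cv2.imwrite(f'pics/{n}0b.png',im[:,:,::-1])
print(readout.get_state())
E
```

```text
top [[447.5, 0.0, 274.1], [0.0, 447.5, 202.0], [0.0, 0.0, 1.0]] [[-0.029, -0.992, 0.122, 0.415], [-0.999, 0.031, 0.012, 0.009], [-0.015, -0.121, -0.992, 1.36], [0.0, 0.0, 0.0, 1.0]]
side [[513.1, 0.0, 272.6], [0.0, 513.1, 210.6], [0.0, 0.0, 1.0]] [[-0.985, -0.108, 0.135, 0.357], [-0.172, 0.569, -0.804, 1.16], [0.01, -0.815, -0.579, 0.857], [0.0, 0.0, 0.0, 1.0]]
{'clock': 0.1, 'qpos': array([-1.44299207e+00,  2.76522574e-01,  1.50601471e+00, -1.55033130e-05,
        1.36070358e+00, -1.20973157e-01]), 'qd': array([ 3.57756125e-04, -1.40376309e-03, -3.21452837e-03,  7.28882645e-05,
       -7.38146644e-04,  8.78460785e-05]), 'effort': array([ 1.35073202e-03, -4.17699015e+01, -2.46404725e+01, -5.35653612e-05,
        5.85480520e-03,  9.26372621e-06]), 'position': array([ 0.14151839, -0.55681502,  0.2273282 ]), 'ee_rot': array([-8.24071186e-04,  9.92273156e-01,  1.24069756e-01, -1.03945874e-05]), 'contact_force': array([-0.78330559, -0.35721378,  0.11654541]), 'moment': array([-0.02781502,  0.01083066, -0.04669234]), 'gripper_force': 0.0, 'width': 0.08495139352581803}
```

View pics/top0b.png

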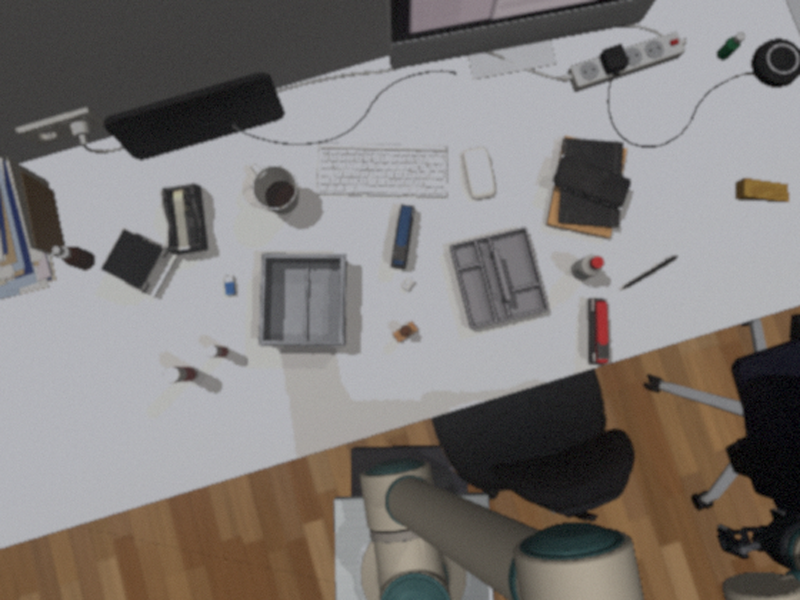

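View pics/side0b.png

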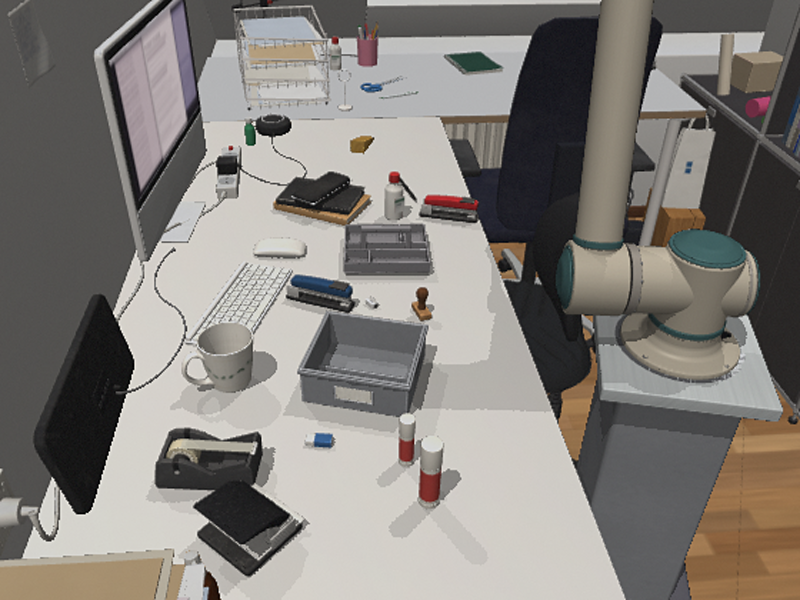

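The side view shows two glue sticks, one at (407,440) and one at (430,470). Both staplers, the tray and the stamp are clear of each other. Next I take enlarged crops and first measurements.

```bash
python3 - <<'E'
from h import *
t=np.load('top0.npy');s=np.load('side0.npy')
c=cv2.resize(t[135:285,165:435],None,fx=2.95,fy=2.95,interpolation=cv2.INTER_CUBIC)
cv2.imwrite('pics/topcrop.png',c[:,:,::-1])
a=cv2.resize(s[140:280,195:345],(428,400),interpolation=cv2.INTER_CUBIC)
b=cv2.resize(s[270:370,255:350],(370,400),interpolation=cv2.INTER_CUBIC)
cv2.imwrite('pics/sidecrop.png',np.hstack([a,b])[:,:,::-1])
T=grab('top');S=grab('side')
def comps(img,d,lo,hi,z,name,mn=12,roi=None):
    h=cv2.cvtColor(img,cv2.COLOR_RGB2HSV);m=cv2.inRange(h,np.array(lo),np.array(hi))
    if lo[0]==0:m|=cv2.inRange(h,np.array([172,lo[1],lo[2]]),np.array([180,hi[1],hi[2]]))
    n,l,st,ce=cv2.connectedComponentsWithStats(m)
    for i in range(1,n):
        if st[i,4]>=mn:
            u,v=ce[i]; 
            if d is not T and (u>400 or v<100): continue
            (r0)=cv2.minAreaRect(np.argwhere(l==i)[:,::-1].astype(np.float32))
            P=[plane(d,*q,z)[:2] for q in cv2.boxPoints(r0)]
            e1,e2=P[1]-P[0],P[2]-P[1]; L=max((e1,e2),key=np.linalg.norm)
            print(name,st[i].tolist(),'c',ce[i].round(1),plane(d,*r0[0],z).round(3)[:2],'sz',np.linalg.norm(e1).round(3),np.linalg.norm(e2).round(3),'ang',np.arctan2(L[1],L[0]).round(3))
comps(t,T,[100,90,40],[125,255,255],.05,'topblue');comps(t,T,[0,110,50],[8,255,255],.05,'topred')
comps(s,S,[100,90,40],[125,255,255],.05,'sideblue');comps(s,S,[0,130,60],[8,255,255],.05,'sidered')
E
```

```text
topblue [4, 120, 18, 71, 209] c [ 12.7 159.2] [0.743 0.811] sz 0.012 0.226 ang -2.879
topblue [0, 143, 4, 33, 43] c [  1.1 158.2] [0.732 0.844] sz 0.005 0.1 ang -2.988
topblue [278, 145, 10, 27, 175] c [282.2 158.1] [ 0.708 -0.003] sz 0.081 0.021 ang -0.18
topblue [158, 198, 6, 8, 42] c [160.5 201.4] [0.588 0.361] sz 0.015 0.021 ang -3.14
topred [413, 180, 9, 8, 54] c [417.4 183.6] [ 0.617 -0.399] sz 0.023 0.021 ang -0.826
topred [416, 211, 10, 31, 252] c [420.6 226.1] [ 0.492 -0.4  ] sz 0.026 0.088 ang 3.072
topred [418, 251, 7, 4, 22] c [420.9 252.2] [ 0.416 -0.396] sz 0.017 0.009 ang -1.6
sideblue [204, 193, 42, 15, 306] c [223.2 199.6] [0.686 0.011] sz 0.045 0.128 ang 2.944
sideblue [220, 303, 13, 10, 108] c [225.6 308. ] [0.581 0.413] sz 0.027 0.025 ang -1.387
sidered [273, 120, 7, 8, 45] c [275.6 123.8] [ 0.625 -0.49 ] sz 0.057 0.022 ang -1.398
sidered [297, 137, 38, 10, 237] c [314.8 141.2] [ 0.472 -0.385] sz 0.054 0.127 ang 3.065
sidered [280, 307, 10, 16, 127] c [284.1 314.8] [0.454 0.409] sz 0.019 0.043 ang 1.718
sidered [294, 330, 14, 21, 244] c [300.3 340.5] [0.412 0.471] sz 0.027 0.051 ang 1.689
```

View pics/topcrop.png

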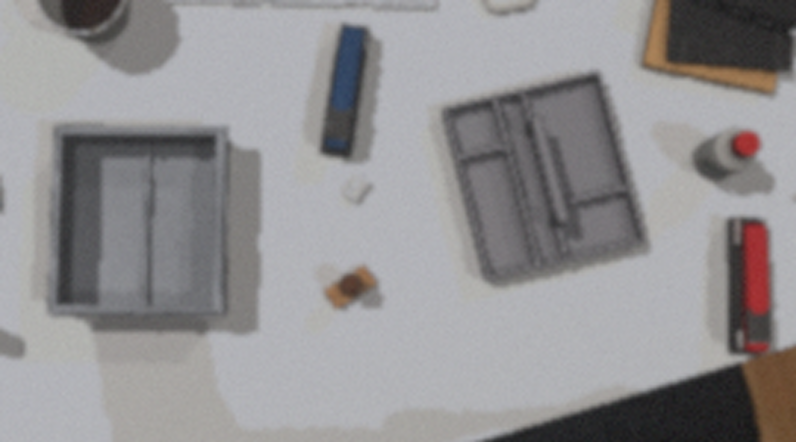

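View pics/sidecrop.png

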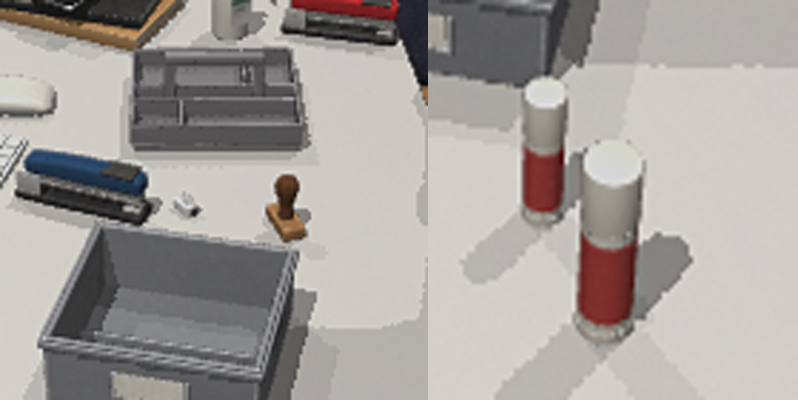

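```bash
cat > go.py <<'E'
import sys;from h import *
from scipy.spatial.transform import Rotation as Ro
# go.py x y z yaw(world angle of tool x, mod pi)  -> tool-axis shift (before turning) and turn
s=readout.get_state();q=s['ee_rot'];R=Ro.from_quat([q[1],q[2],q[3],q[0]]).as_matrix()
yaw=np.arctan2(R[1,0],R[0,0]);p=s['position']
t=np.array(list(map(float,sys.argv[1:4])));d=R.T@(t-p)
w=(-(float(sys.argv[4])-yaw)+np.pi/2)%np.pi-np.pi/2
print('t%.1f'%s['clock'],'pos',p.round(4),'yaw',yaw.round(3),'shift',d.round(4),'turn',w.round(3),'q6',s['qpos'][5].round(2),'w',s['width'].round(4),'F',s['contact_force'].round(1),'tilt',R[2].round(3))
E
python3 - <<'E'
from h import *
t=np.load('top0.npy');T=grab('top')
C=lambda x,y:(165+x/2.95-.33,135+y/2.95-.33)
h=cv2.cvtColor(t,cv2.COLOR_RGB2HSV);V=cv2.GaussianBlur(h[...,2],(3,3),0)
def seg(x0,y0,x1,y1,th,z,name):
    a,b=map(round,C(x0,y0));c,d=map(round,C(x1,y1))
    m=(V[b:d,a:c]<th).astype(np.uint8);n,l,st,ce=cv2.connectedComponentsWithStats(m)
    i=1+np.argmax(st[1:,4]);P=(np.argwhere(l==i)[:,::-1]+[a,b]).astype(np.float32)
    r=cv2.minAreaRect(P);W=np.array([plane(T,*q,z)[:2] for q in cv2.boxPoints(r)])
    e1,e2=W[1]-W[0],W[2]-W[1];L=max((e1,e2),key=np.linalg.norm)
    print(name,th,W.mean(0).round(4),np.linalg.norm(e1).round(3),np.linalg.norm(e2).round(3),np.arctan2(L[1],L[0]).round(3))
for th in(110,125,140):
    seg(30,100,260,345,th,.072,'box');seg(425,50,670,300,th,.03,'tray')
def pts(n,z,*ps): print(n,[plane(T,*C(*p),z)[:2].round(4).tolist() for p in ps])
pts('boxrim',.072,(55,125),(228,127),(226,313),(48,308))
pts('rib ends',.013,(152,150),(150,303))
pts('tray',.034,(445,108),(600,73),(648,248),(492,282))
pts('bar',.074,(537,120),(565,222))
pts('blue',.053,(355,27),(333,153));pts('red',.053,(753,220),(759,350))
pts('stamp knob',.055,(352,286));pts('stampfoot',.014,(325,292),(341,307),(376,278),(360,266))
S=grab('side')
for u,v in((284.1,307+16),(300.3,351)): print('glue base',plane(S,u,v,.006))
# glue top/bottom from side crop (right panel scale 370/95, 400/100)
D=lambda x,y:(255+(x-428)/3.895,270+y/4)
for n,b,tp,w in(('A',(543,215),(547,90),44),('B',(604,330),(612,158),60)):
    g=plane(S,*D(*b),0.0)
    o,r=ray(S,*D(*tp)); k=np.dot(g[:2]-o[:2],r[:2])/np.dot(r[:2],r[:2]); pt=o+k*r
    dist=np.linalg.norm(g-S['T'][:3,3]); print(n,g.round(4),'height',pt.round(3),'dia',w/3.895*dist/513)
E
```

```text
box 110 [0.5591 0.2084] 0.158 0.169 3.122
tray 110 [ 0.5945 -0.1996] 0.169 0.182 -2.963
box 125 [0.5475 0.2042] 0.179 0.198 3.121
tray 125 [ 0.5931 -0.1997] 0.172 0.189 -2.955
box 140 [0.5485 0.1914] 0.204 0.208 -1.628
tray 140 [ 0.592  -0.1996] 0.176 0.193 -2.956
boxrim [[0.655, 0.2884], [0.6475, 0.1166], [0.4639, 0.1222], [0.4739, 0.2961]]
rib ends [[0.6366, 0.2007], [0.4786, 0.2048]]
tray [[0.667, -0.1019], [0.6982, -0.2613], [0.5179, -0.2996], [0.4885, -0.1419]]
bar [[0.6445, -0.1887], [0.5427, -0.211]]
blue [[0.7496, -0.0127], [0.6212, 0.0135]]
red [[0.5411, -0.4003], [0.4132, -0.3974]]
stamp knob [[0.4875, -0.0013]]
stampfoot [[0.4845, 0.026], [0.4688, 0.0102], [0.4972, -0.0264], [0.5099, -0.0105]]
glue base [0.45656658 0.39283561 0.006     ]
glue base [0.41180902 0.46228274 0.006     ]
A [0.456  0.3894 0.    ] height [0.456 0.389 0.095] dia 0.025467396985723915
B [0.4119 0.4613 0.    ] height [0.413 0.461 0.127] dia 0.033237162201775465
```

Two things look like the glue stick, at side-view (407,440) and (430,470). The first measures about 25 x 95 mm and the second about 33 x 127 mm. The smaller one, (407,440), fits the 24 x 92 mm description, and the crop shows it clearly smaller. It stands at (0.456, 0.391). Box, tray, stapler and stamp sizes all check out. I start with the red stapler.

```bash
python3 go.py 0.477 -0.399 0.15 -0.045
```

```text
Traceback (most recent call last):
  File "go.py", line 8, in <module>
    print('t%.1f'%s['clock'],'pos',p.round(4),'yaw',yaw.round(3),'shift',d.round(4),'turn',w.round(3),'q6',s['qpos'][5].round(2),'w',s['width'].round(4),'F',s['contact_force'].round(1),'tilt',R[2].round(3))
                                                                                                                                     ^^^^^^^^^^^^^^^^
AttributeError: 'float' object has no attribute 'round'
```

```bash
sed -i "s/w.round(3),'q6'/round(w,3),'q6'/; s/s\['width'\].round(4)/round(float(s['width']),4)/" go.py; python3 go.py 0.477 -0.399 0.15 -0.045
```

```text
t0.3 pos [ 0.1415 -0.5572  0.2278] yaw 0.249 shift [ 0.3641 -0.0707  0.0779] turn 0.294 q6 -0.12 w 0.0851 F [-0.3 -0.9  0.1] tilt [ 0.    -0.001 -1.   ]
```

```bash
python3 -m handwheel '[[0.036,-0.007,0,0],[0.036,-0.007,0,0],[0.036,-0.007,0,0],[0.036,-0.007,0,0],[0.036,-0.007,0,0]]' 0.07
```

```text
refused: ROWS must be rows with the three-number parts in brackets of their own. Nothing was moved.
```

Wrong form. The message asks for rows with the three-number parts in brackets of their own, so I'll send the same numbers that way.

```bash
python3 -m handwheel '[[[0.036,-0.007,0],0],[[0.036,-0.007,0],0],[[0.036,-0.007,0],0],[[0.036,-0.007,0],0],[[0.036,-0.007,0],0]]' 0.07 && python3 -m handwheel '[[[0.036,-0.007,0],0],[[0.036,-0.007,0],0],[[0.036,-0.007,0],0],[[0.036,-0.007,0],0],[[0.036,-0.007,0],0]]' && python3 -m handwheel '[[[0,0,0.02],0.1],[[0,0,0.02],0.1],[[0,0,0.02],0.094],[[0,0,0],0]]'; python3 go.py 0.477 -0.399 0.055 -0.045
```

```text
clock: 0.72
position: [0.3087, -0.4782, 0.2281]
ee_rot: [0.0, 0.992, 0.124, 0.0]
contact_force: [0.7, -0.4, -0.4]
width: 0.0696
gripper_force: 0.0
clock: 1.13
position: [0.4748, -0.3997, 0.2281]
ee_rot: [0.0, 0.992, 0.124, -0.0]
contact_force: [-0.8, -0.6, 1.1]
width: 0.0702
gripper_force: 0.0
clock: 1.47
position: [0.4716, -0.3984, 0.1638]
ee_rot: [-0.003, 1.0, -0.023, -0.003]
contact_force: [-0.6, 0.7, -0.4]
width: 0.0698
gripper_force: 0.0
t1.5 pos [ 0.4716 -0.3984  0.1638] yaw -0.046 shift [0.0061 0.001  0.1088] turn -0.001 q6 0.8 w 0.0698 F [-0.6  0.7 -0.4] tilt [-0.006 -0.006 -1.   ]
```

```bash
python3 -m handwheel '[[[0.006,0.001,0.03],0],[[0,0,0.025],0],[[0,0,0],0],[[0,0,0],0]]' ; python3 go.py 0.477 -0.399 0.055 -0.045; python3 - <<'E'
from h import *
a=grab('top')['img'][185:285,350:480];b=grab('side')['img'][60:180,250:390]
f=lambda i:cv2.resize(i,(400,340),interpolation=cv2.INTER_CUBIC)
cv2.imwrite('pics/c1.png',np.hstack([f(a),f(b)])[:,:,::-1])
E
```

```text
clock: 1.8
position: [0.4787, -0.4019, 0.1129]
ee_rot: [-0.001, 1.0, -0.022, -0.001]
contact_force: [-0.1, -1.1, 0.4]
width: 0.0698
gripper_force: 0.0
t1.8 pos [ 0.4787 -0.4019  0.1129] yaw -0.044 shift [-0.0017 -0.0027  0.0579] turn 0.001 q6 0.81 w 0.0698 F [-0.1 -1.1  0.4] tilt [-0.002 -0.002 -1.   ]
```

View pics/c1.png

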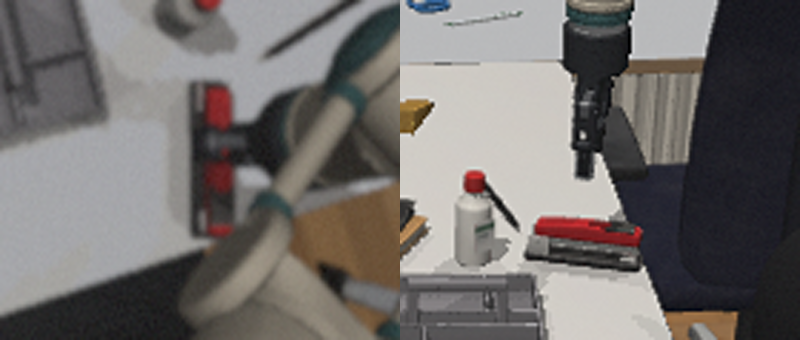

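The left half (top view) shows the fingers straddling the red arm at mid length, around (215,150). The right half (side view) shows the bottle at (475,220) well clear. I descend and grip.

```bash
python3 -m handwheel '[[[-0.001,-0.002,0.03],0],[[0,0,0.028],0],[[0,0,0],0]]' 0.06 ; python3 -m handwheel '[[[0,0,0],0],[[0,0,0],0],[[0,0,0],0],[[0,0,0],0],[[0,0,0],0]]' 0.0 70;python3 -m handwheel '[[[0,0,0],0],[[0,0,0],0]]'; python3 -m handwheel '[[[0,0,-0.02],0],[[0,0,-0.04],0],[[0,0,-0.04],0],[[0,0,-0.04],0],[[0,0,-0.01],0]]'; python3 go.py 0.560 0.245 0.2 -0.025
```

```text
clock: 2.15
position: [0.4765, -0.3984, 0.0527]
ee_rot: [-0.002, 1.0, -0.022, -0.002]
contact_force: [-0.6, 0.7, -1.2]
width: 0.0601
gripper_force: 0.0
clock: 2.57
position: [0.479, -0.4008, 0.0567]
ee_rot: [0.001, 1.0, -0.023, 0.001]
contact_force: [-0.1, 0.5, 0.6]
width: 0.0004
gripper_force: 0.0
clock: 2.73
position: [0.4785, -0.4002, 0.0556]
ee_rot: [0.0, 1.0, -0.023, 0.0]
contact_force: [0.2, -0.4, -0.9]
width: 0.0001
gripper_force: 0.0
clock: 3.15
position: [0.4808, -0.4025, 0.2126]
ee_rot: [0.004, 1.0, -0.023, 0.004]
contact_force: [1.0, -1.1, 0.3]
width: 0.0002
gripper_force: 0.0
t3.1 pos [ 0.4808 -0.4025  0.2126] yaw -0.045 shift [ 0.0499 -0.6505  0.0074] turn -0.02 q6 0.81 w 0.0002 F [ 1.  -1.1  0.3] tilt [ 0.009  0.009 -1.   ]
```

The fingers shut on nothing, so I look again.

```bash
python3 -m handwheel '[[[0,0,0],0],[[0,0,0],0]]' 0.06; python3 go.py 0.477 -0.4 0.055 -0.045; python3 - <<'E'
from h import *
a=grab('top')['img'][185:285,350:480];b=grab('side')['img'][60:180,250:390]
f=lambda i:cv2.resize(i,(400,340),interpolation=cv2.INTER_CUBIC)
cv2.imwrite('pics/c2.png',np.hstack([f(a),f(b)])[:,:,::-1])
E
```

```text
clock: 3.32
position: [0.4782, -0.3999, 0.2051]
ee_rot: [0.0, 1.0, -0.023, 0.0]
contact_force: [-0.2, -0.4, -0.7]
width: 0.0231
gripper_force: 0.0
t3.3 pos [ 0.4782 -0.3999  0.2051] yaw -0.045 shift [-1.200e-03  1.000e-04  1.501e-01] turn -0.0 q6 0.81 w 0.0231 F [-0.2 -0.4 -0.7] tilt [ 0.  0. -1.]
```

View pics/c2.png

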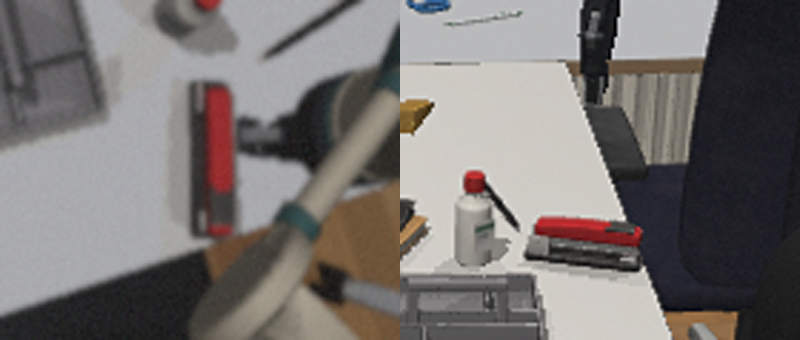

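```bash
python3 - <<'E'
from h import *
T=grab('top');S=grab('side')
def tri(a,b):
    o1,r1=ray(T,*a);o2,r2=ray(S,*b);r1/=np.linalg.norm(r1);r2/=np.linalg.norm(r2)
    k=np.linalg.lstsq(np.c_[r1,-r2],o2-o1,rcond=None)[0];p,q=o1+k[0]*r1,o2+k[1]*r2
    return ((p+q)/2).round(4),np.linalg.norm(p-q).round(4)
ct=lambda x,y:(350+x/400*130,185+y/340*100);cs=lambda x,y:(250+(x-400)/400*140,60+y/340*120)
print('far end',tri(ct(217,84),cs(540,220)),'near end',tri(ct(224,235),cs(640,235)),'tip of button',tri(ct(222,194),cs(607,227)))
print('bottle cap',tri(ct(207,2),cs(474,174)))
print('tip proj top',proj(T,[.4782,-.3999,.183]),'side',proj(S,[.4782,-.3999,.183]))
print('seen tip side',cs(597,100),'top',ct(245,138))
print('earlier tip side',proj(S,[.4787,-.4019,.091]),'seen',cs(583,178))
E
```

```text
far end (array([ 0.5354, -0.4041,  0.047 ]), np.float64(0.0097)) near end (array([ 0.4107, -0.4042,  0.0387]), np.float64(0.0001)) tip of button (array([ 0.4479, -0.4021,  0.0465]), np.float64(0.0046))
bottle cap (array([ 0.6047, -0.3789,  0.1119]), np.float64(0.0048))
tip proj top [436.70663038 227.90171076] side [316.55121696 101.91688954]
seen tip side (318.95, 95.29411764705883) top (429.625, 225.58823529411765)
earlier tip side [314.82238167 127.46879305] seen (314.05, 122.82352941176471)
```

```bash
python3 -m handwheel '[[[0,0.001,0.04],0],[[0,0,0.04],0],[[0,0,0.04],0],[[0,0,0.037],0],[[0,0,0],0]]' 0.06 ; python3 -m handwheel '[[[0,0,0],0],[[0,0,0],0]]'; python3 - <<'E'
from h import *
print(readout.get_state()['position'])
b=grab('side')['img'][100:160,270:350]
a=grab('top')['img'][200:260,380:460]
f=lambda i:cv2.resize(i,(400,300),interpolation=cv2.INTER_CUBIC)
cv2.imwrite('pics/c3.png',np.hstack([f(a),f(b)])[:,:,::-1])
E
```

```text
clock: 3.93
position: [0.4731, -0.3958, 0.0391]
ee_rot: [-0.007, 1.0, -0.023, -0.007]
contact_force: [-0.8, 0.9, -0.6]
width: 0.0604
gripper_force: 0.0
clock: 4.1
position: [0.4791, -0.4019, 0.0491]
ee_rot: [0.001, 1.0, -0.023, 0.001]
contact_force: [0.2, -0.6, 1.2]
width: 0.0599
gripper_force: 0.0
[ 0.47905207 -0.40189265  0.0490608 ]
```

View pics/c3.png

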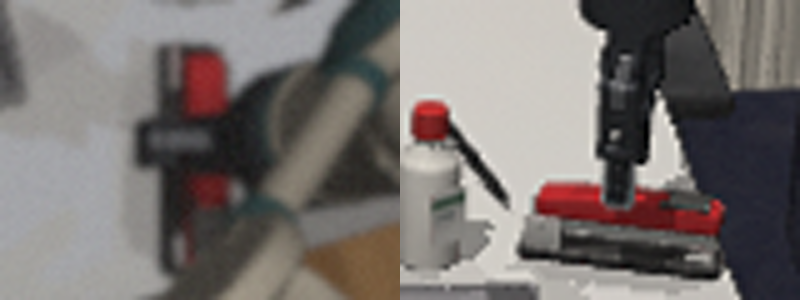

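The near finger now reaches beside the red arm, with its tip at (618,205) near the arm's lower edge. I close and check the width.

```bash
python3 -m handwheel '[[[0,0,0],0],[[0,0,0],0],[[0,0,0],0],[[0,0,0],0],[[0,0,0],0]]' 0.0 70;python3 -m handwheel '[[[0,0,0],0],[[0,0,0],0]]'
```

```text
clock: 4.62
position: [0.479, -0.4003, 0.0505]
ee_rot: [-0.0, 1.0, -0.023, 0.001]
contact_force: [0.4, 0.1, -0.0]
width: 0.0007
gripper_force: 0.0
clock: 4.78
position: [0.4789, -0.4012, 0.0496]
ee_rot: [0.001, 1.0, -0.023, 0.001]
contact_force: [-1.0, 2.5, 7.2]
width: -0.0001
gripper_force: 3.8
```

```bash
python3 -m handwheel '[[[0,0,-0.03],0],[[0,0,-0.03],0],[[0,0,0],0],[[0,0,0],0],[[0,0,0],0]]'; python3 - <<'E'
from h import *
S=grab('side');s=readout.get_state();print(s['position'],s['width'])
for y in(-.363,-.37,-.4): 
    o,r=ray(S,313.6,141);k=(y-o[1])/r[1];print(y,(o+k*r).round(4))
T=grab('top')
print('proj TCP side',proj(S,s['position']),'tip',proj(S,s['position']-[0,0,.022]),'top tip',proj(T,s['position']-[0,0,.022]))
b=S['img'][70:160,270:350];a=T['img'][190:280,380:460]
f=lambda i:cv2.resize(i,(400,450),interpolation=cv2.INTER_CUBIC)
cv2.imwrite('pics/c4.png',np.hstack([f(a),f(b)])[:,:,::-1])
E
```

```text
clock: 5.2
position: [0.4778, -0.4008, 0.1077]
ee_rot: [-0.0, 1.0, -0.023, -0.0]
contact_force: [-0.5, 0.0, -0.4]
width: -0.0
gripper_force: 0.0
[ 0.47752624 -0.40043043  0.10701629] 7.287889041156272e-05
-0.363 [ 0.4769 -0.363   0.0606]
-0.37 [ 0.4774 -0.37    0.0569]
-0.4 [ 0.4798 -0.4     0.0412]
proj TCP side [315.40542531 123.31240021] tip [315.02182788 129.31616142] top tip [424.97715102 230.3487477 ]
```

View pics/c4.png

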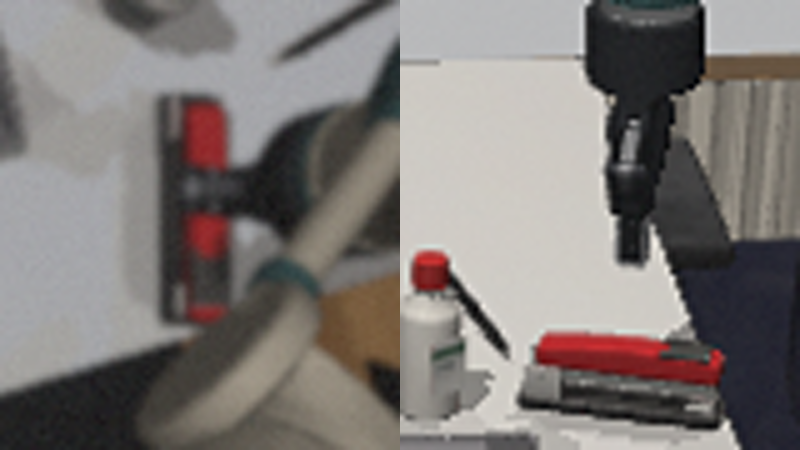

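The shut tip shows at side-view (316,122.6), where the reported TCP itself would project. So the tips stand about 25 mm higher than the text implies, which matches the light touch on top of the arm. I'll work from a tip height of about the reported z + 0.003.

```bash
python3 -m handwheel '[[[0,0,0],0],[[0,0,0],0],[[0,0,0.03],0],[[0,0,0.027],0],[[0,0,0],0]]' 0.064; python3 -m handwheel '[[[0,0,0.01],0],[[0,0,0.01],0],[[0,0,0],0],[[0,0,0],0]]';python3 -m handwheel '[[[0,0,0],0],[[0,0,0],0],[[0,0,0],0],[[0,0,0],0],[[0,0,0],0]]' 0.0 70;python3 -m handwheel '[[[0,0,0],0],[[0,0,0],0]]'
```

```text
clock: 5.72
position: [0.4752, -0.3979, 0.0458]
ee_rot: [-0.004, 1.0, -0.023, -0.004]
contact_force: [-0.7, 0.7, -0.4]
width: 0.0607
gripper_force: 0.0
clock: 6.05
position: [0.4784, -0.4012, 0.0313]
ee_rot: [0.0, 1.0, -0.023, 0.0]
contact_force: [-0.2, -0.4, -0.6]
width: 0.0639
gripper_force: 0.0
clock: 6.47
position: [0.4787, -0.4014, 0.0322]
ee_rot: [0.001, 1.0, -0.023, 0.001]
contact_force: [-0.3, 1.9, 5.8]
width: 0.0217
gripper_force: 71.0
clock: 6.63
position: [0.4787, -0.4014, 0.0322]
ee_rot: [0.001, 1.0, -0.023, 0.001]
contact_force: [-0.7, 1.0, 6.3]
width: 0.0222
gripper_force: 71.0
```

Gripped: the width is about 22–24 mm at 71 N. I lift and check.

```bash
python3 -m handwheel '[[[0,0,-0.02],0],[[0,0,-0.04],0],[[0,0,-0.04],0],[[0,0,-0.04],0],[[0,0,-0.03],0]]'; python3 go.py 0.563 0.245 0.2 -0.025
```

```text
clock: 7.05
position: [0.4786, -0.4014, 0.204]
ee_rot: [0.001, 1.0, -0.023, 0.001]
contact_force: [1.6, -0.1, -2.1]
width: 0.0219
gripper_force: 70.2
t7.0 pos [ 0.4786 -0.4014  0.204 ] yaw -0.045 shift [ 0.0552 -0.6496  0.0028] turn -0.02 q6 0.81 w 0.0219 F [ 1.6 -0.1 -2.1] tilt [ 0.002  0.002 -1.   ]
```

```bash
python3 -m handwheel '[[[0.003,-0.02,0],0],[[0.003,-0.04,0],0],[[0.003,-0.04,0],0],[[0.003,-0.04,0],0],[[0.003,-0.04,0],0]]'; python3 -m handwheel '[[[0.004,-0.04,0],0],[[0.004,-0.04,0],0],[[0.004,-0.04,0],0],[[0.004,-0.04,0],0],[[0.004,-0.04,0],0]]'; python3 -m handwheel '[[[0.004,-0.04,0],0],[[0.004,-0.04,0],0],[[0.004,-0.04,0],0],[[0.004,-0.04,0],0],[[0.004,-0.04,0],0]]'; python3 -m handwheel '[[[0,-0.03,0],-0.02],[[0,0,0],0],[[0,0,0],0]]';python3 go.py 0.563 0.245 0.11 -0.025
```

```text
clock: 7.47
position: [0.5007, -0.2201, 0.2004]
ee_rot: [-0.0, 1.0, -0.023, -0.001]
contact_force: [0.7, 0.1, -2.7]
width: 0.0215
gripper_force: 70.1
clock: 7.88
position: [0.5297, -0.0211, 0.2005]
ee_rot: [0.0, 1.0, -0.023, -0.0]
contact_force: [0.8, 0.2, -2.7]
width: 0.022
gripper_force: 70.2
clock: 8.3
position: [0.5588, 0.1777, 0.2004]
ee_rot: [0.0, 1.0, -0.022, -0.001]
contact_force: [1.8, -0.9, -3.0]
width: 0.0217
gripper_force: 70.2
clock: 8.55
position: [0.56, 0.2073, 0.2]
ee_rot: [0.0, 1.0, -0.011, -0.001]
contact_force: [1.2, -0.3, -2.8]
width: 0.0218
gripper_force: 70.2
t8.6 pos [0.56   0.2073 0.2   ] yaw -0.022 shift [ 0.0023 -0.0379  0.09  ] turn 0.003 q6 1.83 w 0.0218 F [ 1.2 -0.3 -2.8] tilt [-0.002  0.001 -1.   ]
```

```bash
python3 -m handwheel '[[[0.002,-0.038,0],0],[[0,0,0.04],0],[[0,0,0.035],0],[[0,0,0],0],[[0,0,0],0]]'; python3 go.py 0.563 0.245 0.04 -0.025; python3 - <<'E'
from h import *
T=grab('top');S=grab('side')
b=S['img'][190:310,190:330];a=T['img'][160:270,165:295]
f=lambda i:cv2.resize(i,(400,340),interpolation=cv2.INTER_CUBIC)
cv2.imwrite('pics/c5.png',np.hstack([f(a),f(b)])[:,:,::-1])
E
```

```text
clock: 8.97
position: [0.5619, 0.2419, 0.1241]
ee_rot: [0.001, 1.0, -0.013, -0.003]
contact_force: [0.0, 0.4, -2.2]
width: 0.0216
gripper_force: 70.3
t9.0 pos [0.5619 0.2419 0.1241] yaw -0.026 shift [ 0.0015 -0.0034  0.0841] turn -0.001 q6 1.89 w 0.0216 F [ 0.   0.4 -2.2] tilt [-0.006  0.003 -1.   ]
```

View pics/c5.png

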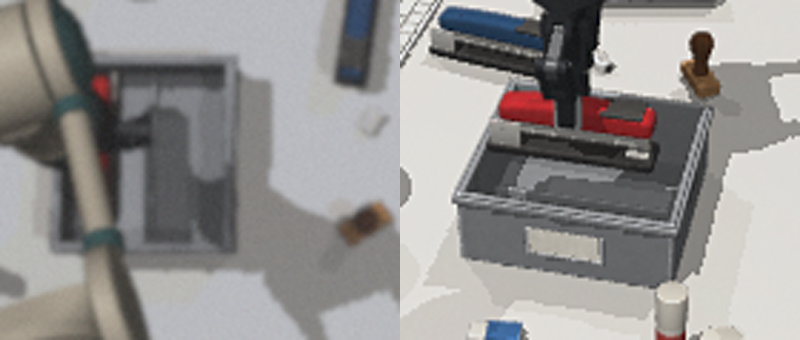

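```bash
python3 - <<'E'
from h import *
T=grab('top');S=grab('side')
c=lambda x,y:(165+x*.325,160+y*.3235);s=lambda x,y:(190+(x-400)*.35,190+y*.353)
print('red right edge z.145',plane(T,*c(111,110),.143))
print('rib',plane(T,*c(158,80),.013),'rim L,R',plane(T,*c(52,200),.072),plane(T,*c(238,200),.072))
for p in((500,108),(655,120)):
    o,r=ray(S,*s(*p));k=(.245-o[1])/r[1];print('side',(o+k*r).round(3))
E
```

```text
red right edge z.145 [0.58844325 0.22426364 0.143     ]
rib [0.63542137 0.20022239 0.013     ] rim L,R [0.51532024 0.2931284  0.072     ] [0.51006665 0.11822817 0.072     ]
side [0.621 0.245 0.133]
side [0.494 0.245 0.139]
```

```bash
python3 -m handwheel '[[[0.002,-0.008,0.0],0],[[0,0,0.03],0],[[0,0,0.03],0],[[0,0,0],0],[[0,0,0],0]]'; python3 go.py 0.563 0.25 0.036 -0.025
```

```text
clock: 9.58
position: [0.5653, 0.2518, 0.0658]
ee_rot: [0.0, 1.0, -0.013, -0.001]
contact_force: [0.4, -0.1, -0.1]
width: 0.0218
gripper_force: 70.3
t9.6 pos [0.5653 0.2518 0.0658] yaw -0.025 shift [-0.0021  0.0018  0.0298] turn -0.0 q6 1.9 w 0.0218 F [ 0.4 -0.1 -0.1] tilt [-0.002  0.001 -1.   ]
```

```bash
python3 -m handwheel '[[[-0.002,0.001,0.012],0],[[0,0,0.012],0],[[0,0,0],0],[[0,0,0],0]]'; python3 -m handwheel '[[[0,0,0.005],0],[[0,0,0],0],[[0,0,0],0]]';
```

```text
clock: 9.92
position: [0.565, 0.2512, 0.0438]
ee_rot: [-0.0, 1.0, -0.013, 0.001]
contact_force: [0.4, -0.1, -2.4]
width: 0.0215
gripper_force: 70.2
clock: 10.17
position: [0.5643, 0.2509, 0.0378]
ee_rot: [-0.0, 1.0, -0.013, 0.001]
contact_force: [0.3, -0.6, -2.1]
width: 0.0214
gripper_force: 70.3
```

```bash
python3 -m handwheel '[[[0,0,0.003],0],[[0,0,0],0],[[0,0,0],0]]'; python3 -m handwheel '[[[0,0,0],0],[[0,0,0],0],[[0,0,0],0]]' 0.042;python3 go.py 0.56 0.245 0.2 -0.025
```

```text
clock: 10.42
position: [0.5648, 0.2511, 0.0362]
ee_rot: [-0.0, 1.0, -0.013, 0.001]
contact_force: [-1.9, -1.0, 8.0]
width: 0.022
gripper_force: 71.3
clock: 10.67
position: [0.5644, 0.2504, 0.0344]
ee_rot: [0.0, 1.0, -0.013, 0.001]
contact_force: [0.6, -1.8, 1.1]
width: 0.0418
gripper_force: 0.9
t10.7 pos [0.5644 0.2504 0.0344] yaw -0.025 shift [-0.0041  0.0056 -0.1656] turn -0.0 q6 1.9 w 0.0418 F [ 0.6 -1.8  1.1] tilt [ 0.001  0.001 -1.   ]
```

```bash
python3 -m handwheel '[[[0,0,0],0],[[0,0,0],0],[[0,0,-0.02],0],[[0,0,-0.03],0],[[0,0,-0.04],0]]' 0.037;python3 -m handwheel '[[[0,0,-0.04],0],[[0,0,-0.03],0],[[0,0,0],0]]';python3 go.py 0.6854 0.0 0.08 -0.195;python3 - <<'E'
from h import *
T=grab('top');S=grab('side')
b=S['img'][190:310,190:330];a=T['img'][160:270,165:295]
f=lambda i:cv2.resize(i,(400,340),interpolation=cv2.INTER_CUBIC)
cv2.imwrite('pics/c6.png',np.hstack([f(a),f(b)])[:,:,::-1])
E
```

```text
clock: 11.08
position: [0.5615, 0.2502, 0.1218]
ee_rot: [0.001, 1.0, -0.013, -0.004]
contact_force: [1.4, 0.3, -0.2]
width: 0.0372
gripper_force: 0.0
clock: 11.33
position: [0.5678, 0.2523, 0.2016]
ee_rot: [-0.002, 1.0, -0.012, 0.007]
contact_force: [0.8, -0.1, -0.6]
width: 0.0373
gripper_force: 0.0
t11.3 pos [0.5678 0.2523 0.2016] yaw -0.025 shift [0.1223 0.2499 0.122 ] turn 0.17 q6 1.9 w 0.0373 F [ 0.8 -0.1 -0.6] tilt [ 0.013 -0.005 -1.   ]
```

View pics/c6.png

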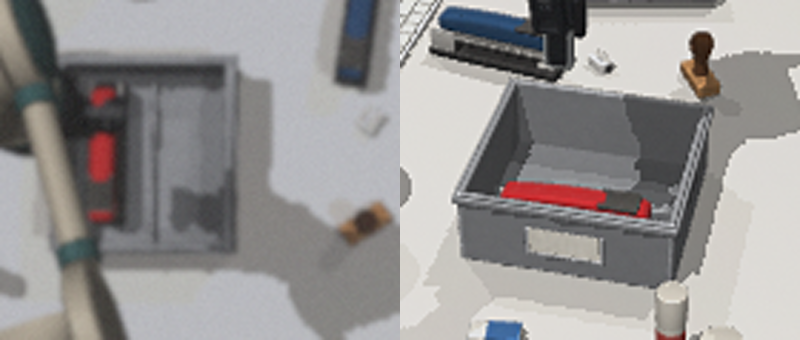

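The red stapler lies flat in the left lane: top crop (103,150), rib at 155. Now the blue one.

```bash
python3 -m handwheel '[[[0.018,0.036,0],0],[[0.018,0.036,0],0],[[0.018,0.036,0],0],[[0.018,0.036,0],0],[[0.018,0.036,0],0]]' 0.064; python3 -m handwheel '[[[0.018,0.036,0],0],[[0.014,0.034,0],0],[[0,0,0],0.085],[[0,0,0],0.085],[[0,0,0],0]]'; python3 -m handwheel '[[[0,0,0.04],0],[[0,0,0.03],0],[[0,0,0.02],0],[[0,0,0],0],[[0,0,0],0]]'; python3 go.py 0.6854 0.0 0.032 -0.195;python3 - <<'E'
from h import *
S=grab('side');T=grab('top')
b=S['img'][150:230,190:290];a=T['img'][120:200,240:340]
f=lambda i:cv2.resize(i,(400,320),interpolation=cv2.INTER_CUBIC)
cv2.imwrite('pics/c7.png',np.hstack([f(a),f(b)])[:,:,::-1])
E
```

```text
clock: 11.85
position: [0.6485, 0.0671, 0.1914]
ee_rot: [-0.0, 1.0, -0.012, -0.002]
contact_force: [-0.0, 1.1, -0.5]
width: 0.0641
gripper_force: 0.0
clock: 12.27
position: [0.6785, -0.0032, 0.1909]
ee_rot: [-0.0, 0.995, -0.099, -0.003]
contact_force: [-0.1, -0.2, -0.9]
width: 0.0638
gripper_force: 0.0
clock: 12.68
position: [0.678, -0.0016, 0.1018]
ee_rot: [-0.0, 0.995, -0.096, -0.002]
contact_force: [0.2, -0.1, -0.4]
width: 0.0641
gripper_force: 0.0
t12.7 pos [ 0.678  -0.0016  0.1018] yaw -0.193 shift [ 0.0073 -0.003   0.0698] turn 0.002 q6 1.66 w 0.0641 F [ 0.2 -0.1 -0.4] tilt [-0.005  0.    -1.   ]
```

View pics/c7.png

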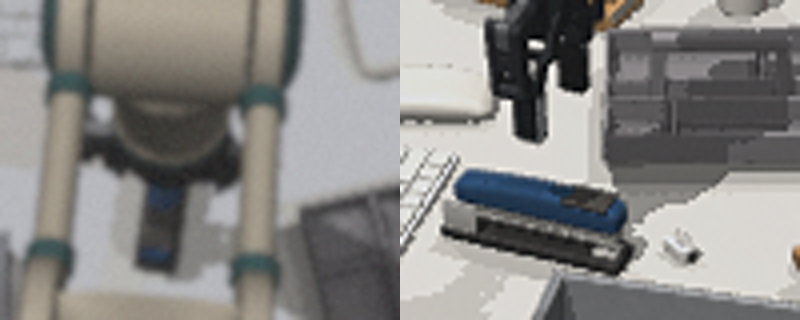

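The fingers straddle the blue arm at mid length: top crop (165,150), side crop with finger tips at (530,140) and (575,90). I descend and grip.

```bash
python3 -m handwheel '[[[0.006,-0.002,0.03],0],[[0,0,0.03],0],[[0,0,0.008],0],[[0,0,0],0],[[0,0,0],0]]'; python3 -m handwheel '[[[0,0,0],0],[[0,0,0],0],[[0,0,0],0],[[0,0,0],0],[[0,0,0],0]]' 0.0 70;python3 -m handwheel '[[[0,0,0],0],[[0,0,0],0]]'; python3 -m handwheel '[[[0,0,-0.02],0],[[0,0,-0.04],0],[[0,0,-0.04],0],[[0,0,-0.04],0],[[0,0,-0.03],0]]';python3 go.py 0.561 0.168 0.2 -0.025
```

```text
clock: 13.2
position: [0.6867, -0.0015, 0.0375]
ee_rot: [0.0, 0.995, -0.097, 0.001]
contact_force: [0.7, -0.3, 0.9]
width: 0.0639
gripper_force: 0.0
clock: 13.62
position: [0.687, -0.0012, 0.0381]
ee_rot: [-0.0, 0.995, -0.097, 0.002]
contact_force: [-0.2, 0.6, 5.8]
width: 0.0215
gripper_force: 68.6
clock: 13.78
position: [0.687, -0.0012, 0.0381]
ee_rot: [-0.0, 0.995, -0.097, 0.002]
contact_force: [-0.5, 1.3, 7.0]
width: 0.0212
gripper_force: 68.6
clock: 14.2
position: [0.6863, -0.0016, 0.2097]
ee_rot: [0.0, 0.995, -0.097, 0.002]
contact_force: [0.7, -0.1, -1.6]
width: 0.0211
gripper_force: 69.4
t14.2 pos [ 0.6863 -0.0016  0.2097] yaw -0.195 shift [-0.1559 -0.1421  0.0092] turn -0.17 q6 1.66 w 0.0211 F [ 0.7 -0.1 -1.6] tilt [ 0.003 -0.    -1.   ]
```

```bash
python3 -m handwheel '[[[-0.02,-0.018,0],-0.02],[[-0.028,-0.026,0],-0.05],[[-0.028,-0.026,0],-0.05],[[-0.028,-0.026,0],-0.05],[[-0.028,-0.026,0],0]]'; python3 -m handwheel '[[[-0.017,-0.016,0],0],[[0,0,0],0],[[0,0,0],0]]';python3 go.py 0.561 0.17 0.125 -0.025
```

```text
clock: 14.62
position: [0.5673, 0.1357, 0.2057]
ee_rot: [-0.0, 1.0, -0.012, -0.0]
contact_force: [-1.1, 0.8, -1.6]
width: 0.0212
gripper_force: 69.4
clock: 14.87
position: [0.5511, 0.1518, 0.2063]
ee_rot: [0.0, 1.0, -0.011, 0.0]
contact_force: [0.5, -0.2, -2.2]
width: 0.0212
gripper_force: 69.4
t14.9 pos [0.5511 0.1518 0.2063] yaw -0.023 shift [ 0.0095 -0.0185  0.0813] turn 0.002 q6 1.74 w 0.0212 F [ 0.5 -0.2 -2.2] tilt [ 0.     0.001 -1.   ]
```

```bash
python3 -m handwheel '[[[0.01,-0.018,0],0],[[0,0,0.04],0],[[0,0,0.038],0],[[0,0,0],0],[[0,0,0],0]]';python3 go.py 0.561 0.17 0.042 -0.025;python3 - <<'E'
from h import *
S=grab('side');T=grab('top')
b=S['img'][190:310,190:330];a=T['img'][160:270,165:295]
f=lambda i:cv2.resize(i,(400,340),interpolation=cv2.INTER_CUBIC)
cv2.imwrite('pics/c8.png',np.hstack([f(a),f(b)])[:,:,::-1])
h=cv2.cvtColor(S['img'],cv2.COLOR_RGB2HSV);m=cv2.inRange(h,np.array([100,90,40]),np.array([125,255,255]))[190:280,190:330]
y,x=np.nonzero(m);i=x.argmin();j=x.argmax()
for k in(i,j):
    o,r=ray(S,x[k]+190,y[k]+190);t=(.17-o[1])/r[1];print((o+t*r).round(3),x[k]+190,y[k]+190)
E
```

```text
clock: 15.28
position: [0.5617, 0.1676, 0.1261]
ee_rot: [0.001, 1.0, -0.013, -0.003]
contact_force: [-0.2, 0.8, -1.5]
width: 0.0209
gripper_force: 69.4
t15.3 pos [0.5617 0.1676 0.1261] yaw -0.026 shift [-0.0003 -0.0026  0.0841] turn -0.001 q6 1.77 w 0.0209 F [-0.2  0.8 -1.5] tilt [-0.005  0.002 -1.   ]
[0.625 0.17  0.135] 231 209
[0.502 0.17  0.142] 281 212
```

View pics/c8.png

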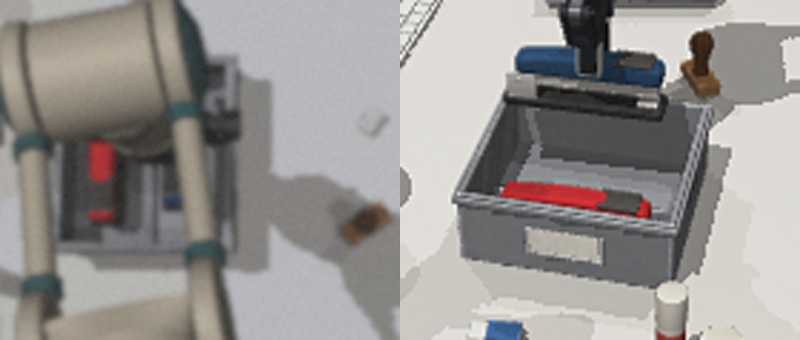

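The blue stapler hangs level over the right lane (top crop (173,200)). The red one lies in the other lane. I lower it.

```bash
python3 -m handwheel '[[[0,-0.001,0.03],0],[[0,0,0.03],0],[[0,0,0.014],0],[[0,0,0],0],[[0,0,0],0]]'; python3 -m handwheel '[[[0,0,0.006],0],[[0,0,0],0],[[0,0,0],0]]';python3 -m handwheel '[[[0,0,0.004],0],[[0,0,0],0],[[0,0,0],0]]'
```

```text
clock: 15.8
position: [0.5635, 0.171, 0.0631]
ee_rot: [-0.001, 1.0, -0.013, 0.002]
contact_force: [-14.6, 0.7, 35.2]
width: 0.0209
gripper_force: 90.9
clock: 16.05
position: [0.5636, 0.171, 0.0628]
ee_rot: [-0.002, 1.0, -0.013, 0.004]
contact_force: [-24.4, -1.5, 67.3]
width: 0.0212
gripper_force: 95.1
clock: 16.3
position: [0.5637, 0.1711, 0.0626]
ee_rot: [-0.002, 1.0, -0.013, 0.005]
contact_force: [-30.6, -2.1, 89.1]
width: 0.0212
gripper_force: 97.9
```

Blocked 20 mm too high. I back off and look.

```bash
python3 -m handwheel '[[[0,0,-0.012],0],[[0,0,-0.012],0],[[0,0,0],0],[[0,0,0],0]]';python3 go.py 0.561 0.17 0.042 -0.025;python3 - <<'E'
from h import *
S=grab('side');T=grab('top')
b=S['img'][180:270,210:330];a=T['img'][160:270,165:295]
f=lambda i,w:cv2.resize(i,(w,360),interpolation=cv2.INTER_CUBIC)
cv2.imwrite('pics/c9.png',np.hstack([f(a,320),f(b,480)])[:,:,::-1])
E
```

```text
clock: 16.63
position: [0.5653, 0.1699, 0.071]
ee_rot: [-0.001, 1.0, -0.013, 0.003]
contact_force: [-1.1, 0.1, -2.3]
width: 0.0212
gripper_force: 86.2
t16.6 pos [0.5653 0.1699 0.071 ] yaw -0.026 shift [-0.0045  0.      0.029 ] turn -0.001 q6 1.77 w 0.0212 F [-1.1  0.1 -2.3] tilt [ 0.007 -0.001 -1.   ]
```

View pics/c9.png

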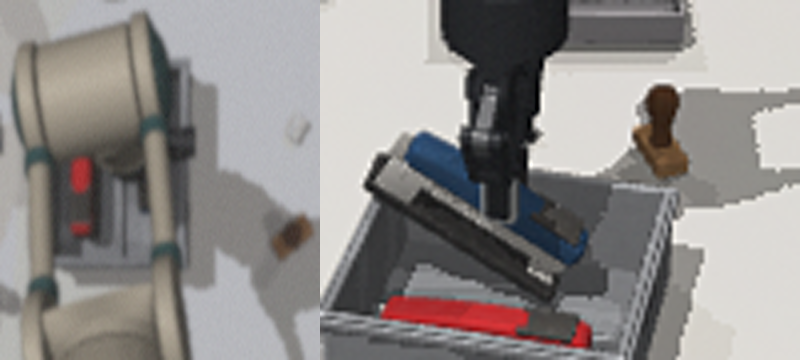

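The side crop shows the blue stapler tilted about 30°, far end up at (400,150), because it caught the far rim. I take it back to its free spot on the desk to level and regrip it.

```bash
python3 -m handwheel '[[[0,0,-0.02],0],[[0,0,-0.03],0],[[0,0,-0.03],0],[[0,0,-0.03],0],[[0,0,-0.02],0]]'; python3 -m handwheel '[[[0.018,0.02,0],0],[[0.024,0.034,0],0],[[0.024,0.034,0],0],[[0.024,0.034,0],0],[[0.024,0.034,0],0]]'; python3 -m handwheel '[[[0.01,0.01,0],0],[[0,0,0],0],[[0,0,0],0]]';python3 go.py 0.687 -0.001 0.08 -0.025
```

```text
clock: 17.15
position: [0.5637, 0.1698, 0.1995]
ee_rot: [-0.0, 1.0, -0.013, 0.001]
contact_force: [1.0, -0.0, -1.2]
width: 0.0215
gripper_force: 86.2
clock: 17.57
position: [0.6733, 0.0093, 0.1963]
ee_rot: [-0.0, 1.0, -0.012, -0.001]
contact_force: [0.4, -0.2, -3.0]
width: 0.0212
gripper_force: 86.2
clock: 17.82
position: [0.6823, -0.0, 0.1958]
ee_rot: [-0.001, 1.0, -0.014, -0.002]
contact_force: [0.0, 0.1, -2.5]
width: 0.0216
gripper_force: 86.1
t17.8 pos [ 0.6823 -0.      0.1958] yaw -0.027 shift [0.0052 0.001  0.1158] turn -0.002 q6 1.5 w 0.0216 F [ 0.   0.1 -2.5] tilt [-0.004 -0.001 -1.   ]
```

```bash
python3 -m handwheel '[[[0.001,0,0.04],0],[[0,0,0.04],0],[[0,0,0.025],0],[[0,0,0],0],[[0,0,0],0]]' - 30; python3 -m handwheel '[[[0,0,0.012],0],[[0,0,0.01],0],[[0,0,0],0],[[0,0,0],0]]'; python3 -m handwheel '[[[0,0,0.01],0],[[0,0,0],0],[[0,0,0],0]]'; python3 go.py 0.687 -0.001 0.04 -0.025
```

```text
clock: 18.23
position: [0.6816, 0.0023, 0.0915]
ee_rot: [-0.0, 1.0, -0.012, -0.002]
contact_force: [0.6, -0.3, -1.4]
width: 0.0208
gripper_force: 86.1
clock: 18.57
position: [0.6834, 0.0008, 0.0714]
ee_rot: [0.0, 1.0, -0.013, 0.0]
contact_force: [0.2, -0.3, -2.5]
width: 0.0216
gripper_force: 86.1
clock: 18.82
position: [0.683, 0.0006, 0.0606]
ee_rot: [-0.0, 1.0, -0.013, -0.001]
contact_force: [-0.2, -0.1, -2.9]
width: 0.021
gripper_force: 86.1
t18.8 pos [6.83e-01 6.00e-04 6.06e-02] yaw -0.025 shift [0.004  0.0015 0.0206] turn -0.0 q6 1.5 w 0.021 F [-0.2 -0.1 -2.9] tilt [-0.001 -0.    -1.   ]
```

```bash
python3 -m handwheel '[[[0,0,0],0],[[0,0,0],0]]' 0.019 30; python3 -m handwheel '[[[0,0,0.005],0],[[0,0,0],0],[[0,0,0],0]]'; python3 -m handwheel '[[[0,0,0.005],0],[[0,0,0],0],[[0,0,0],0]]'; python3 -m handwheel '[[[0,0,0.004],0],[[0,0,0],0],[[0,0,0],0]]'
```

```text
clock: 18.98
position: [0.6838, 0.0006, 0.0614]
ee_rot: [0.0, 1.0, -0.013, 0.0]
contact_force: [-0.2, 0.3, -2.3]
width: 0.0211
gripper_force: 86.1
clock: 19.23
position: [0.6857, 0.0004, 0.0586]
ee_rot: [0.0, 1.0, -0.013, 0.003]
contact_force: [-0.2, 0.0, 6.3]
width: 0.0212
gripper_force: 87.0
clock: 19.48
position: [0.6888, 0.0003, 0.0567]
ee_rot: [0.0, 1.0, -0.013, 0.007]
contact_force: [2.0, 0.1, 15.7]
width: 0.0212
gripper_force: 88.1
clock: 19.73
position: [0.6916, -0.0001, 0.0549]
ee_rot: [0.001, 1.0, -0.013, 0.01]
contact_force: [5.0, -1.2, 21.0]
width: 0.0213
gripper_force: 89.3
```

```bash
python3 -m handwheel '[[[0,0,-0.009],0],[[0,0,0],0],[[0,0,0],0],[[0,0,0],0]]' 0.024 20;  python3 -m handwheel '[[[0,0,0],0],[[0,0,0],0],[[0,0,0],0],[[0,0,0],0]]' 0.06;python3 go.py 0.687 -0.001 0.038 -0.025; python3 - <<'E'
from h import *
S=grab('side');T=grab('top')
b=S['img'][150:230,190:290];a=T['img'][120:200,240:340]
f=lambda i:cv2.resize(i,(400,320),interpolation=cv2.INTER_CUBIC)
cv2.imwrite('pics/c10.png',np.hstack([f(a),f(b)])[:,:,::-1])
E
```

```text
clock: 20.07
position: [0.6828, 0.0007, 0.0554]
ee_rot: [-0.0, 1.0, -0.013, -0.001]
contact_force: [0.3, 0.1, 1.3]
width: 0.0242
gripper_force: 0.0
clock: 20.4
position: [0.6832, 0.0007, 0.0555]
ee_rot: [0.0, 1.0, -0.013, -0.0]
contact_force: [0.5, 0.3, 0.4]
width: 0.0604
gripper_force: 0.0
t20.4 pos [0.6832 0.0007 0.0555] yaw -0.025 shift [0.0038 0.0016 0.0175] turn -0.0 q6 1.5 w 0.0604 F [0.5 0.3 0.4] tilt [-0.001  0.    -1.   ]
```

View pics/c10.png

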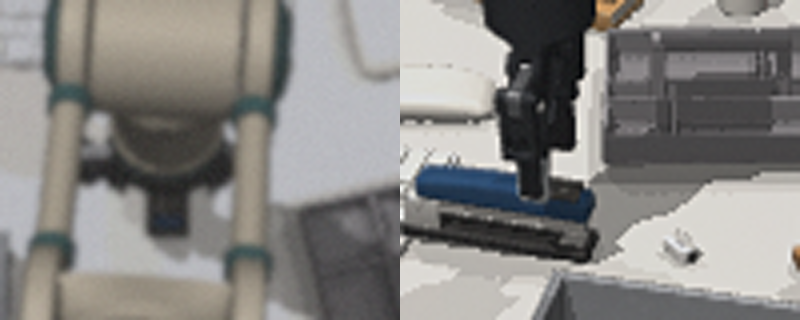

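The blue stapler lies flat on the desk, but it has slid in the grip, so the tool is now off-centre toward its near end. That was the 14th and last picture allowed. From here on I work by numbers.

```bash
cat >> h.py <<'E'
def mask(img,lo,hi):
    h=cv2.cvtColor(img,cv2.COLOR_RGB2HSV);return cv2.inRange(h,np.array(lo),np.array(hi))
def yplane(d,u,v,y):
    o,r=ray(d,u,v);return o+r*(y-o[1])/r[1]
def sideends(S,lo,hi,roi,y):
    x0,y0,x1,y1=roi;m=mask(S['img'],lo,hi)[y0:y1,x0:x1];n,l,st,ce=cv2.connectedComponentsWithStats(m)
    Y,X=np.nonzero(m)
    for f in(X.min(),X.max()):
        v=Y[X==f].mean();print(f+x0,round(v+y0,1),yplane(S,f+x0,v+y0,y).round(4))
BL=([100,90,40],[125,255,255])
E
python3 - <<'E'
from h import *
S=grab('side')
print('orig');sideends({'img':np.load('side0.npy'),**{k:S[k] for k in('T','camera_matrix')}},*BL,(190,170,300,220),0.)
print('now');sideends(S,*BL,(180,170,300,220),0.)
E
```

```text
orig
204 196.5 [0.7489 0.     0.0439]
245 202.5 [0.63   0.     0.0385]
now
194 195.5 [0.7784 0.     0.0437]
237 200.0 [0.6529 0.     0.0441]
```

```bash
python3 - <<'E'
from h import *
S=grab('side');T=grab('top')
s=lambda x,y:(190+(x-400)*.35,190+y*.353);c=lambda x,y:(165+x*.325,160+y*.3235)
print('side rim');[print(plane(S,*s(*p),.072).round(4)) for p in((455,200),(685,228),(515,83),(712,107))]
print('top rim');[print(plane(T,*c(*p),.072).round(4)) for p in((238,57),(236,252),(52,248))]
print('red');h=([0,130,60],[8,255,255]);sideends(S,*h,(210,235,300,275),.25)
m=mask(T['img'],[0,110,50],[8,255,255])[175:250,180:225];Y,X=np.nonzero(m);print('top red',plane(T,X.mean()+180,Y.mean()+175,.057),len(X),[plane(T,X.mean()+180,v+175,.057)[0].round(3) for v in(Y.min()-.5,Y.max()+.5)])
# far rim profile in top image: intensity along column through lane -
t=np.load('top0.npy').mean(2)
for (x,y0,y1) in((.0,0,0),):
  for y in (.24,.17):
    for xs in (np.arange(.44,.50,.003),np.arange(.62,.68,.003)):
      print(y,[(round(float(x),3),int(t[int(round(proj(T,[x,y,.072])[1])),int(round(proj(T,[x,y,.072])[0]))])) for x in xs])
E
```

```text
side rim
[0.6489 0.2952 0.072 ]
[0.4605 0.2946 0.072 ]
[0.6397 0.1292 0.072 ]
[0.4603 0.132  0.072 ]
top rim
[0.6454 0.1155 0.072 ]
[0.4618 0.1211 0.072 ]
[0.4705 0.2933 0.072 ]
red
225 258.0 [0.6241 0.25   0.0457]
277 263.3 [0.4969 0.25   0.0491]
top red [0.57290885 0.24853483 0.057     ] 131 [np.float64(0.625), np.float64(0.498)]
0.24 [(0.44, 157), (0.443, 154), (0.446, 149), (0.449, 126), (0.452, 103), (0.455, 96), (0.458, 94), (0.461, 93), (0.464, 93), (0.467, 100), (0.47, 116), (0.473, 125), (0.476, 128), (0.479, 126), (0.482, 122), (0.485, 124), (0.488, 130), (0.491, 134), (0.494, 140), (0.497, 138)]
0.24 [(0.62, 100), (0.623, 86), (0.626, 79), (0.629, 79), (0.632, 70), (0.635, 62), (0.638, 57), (0.641, 64), (0.644, 102), (0.647, 125), (0.65, 132), (0.653, 145), (0.656, 161), (0.659, 171), (0.662, 177), (0.665, 178), (0.668, 179), (0.671, 181), (0.674, 179), (0.677, 179), (0.68, 179)]
0.17 [(0.44, 155), (0.443, 156), (0.446, 149), (0.449, 104), (0.452, 96), (0.455, 97), (0.458, 97), (0.461, 96), (0.464, 95), (0.467, 106), (0.47, 117), (0.473, 116), (0.476, 118), (0.479, 117), (0.482, 119), (0.485, 122), (0.488, 130), (0.491, 126), (0.494, 129), (0.497, 126)]
0.17 [(0.62, 102), (0.623, 86), (0.626, 79), (0.629, 79), (0.632, 70), (0.635, 60), (0.638, 54), (0.641, 106), (0.644, 128), (0.647, 137), (0.65, 151), (0.653, 166), (0.656, 174), (0.659, 178), (0.662, 178), (0.665, 181), (0.668, 180), (0.671, 181), (0.674, 180), (0.677, 177), (0.68, 177)]
```

```bash
python3 -m handwheel '[[[0.017,0,0],0],[[0.017,0,0],0],[[0,0,0.01],0],[[0,0,0.008],0],[[0,0,0],0]]' 0.06; python3 -m handwheel '[[[0,0,0],0],[[0,0,0],0],[[0,0,0],0],[[0,0,0],0],[[0,0,0],0]]' 0.0 70;python3 go.py 0.717 0 0.038 -0.025;  python3 -m handwheel '[[[0,0,-0.02],0],[[0,0,-0.04],0],[[0,0,-0.04],0],[[0,0,-0.04],0],[[0,0,-0.03],0]]';python3 -m handwheel '[[[0,0,0],0],[[0,0,0],0]]' ;python3 go.py 0.553 0.168 0.2 -0.025
python3 - <<'E'
from h import *
S=grab('side');sideends(S,*BL,(180,100,300,200),0.)
E
```

```text
clock: 21.07
position: [0.7144, 0.0001, 0.0349]
ee_rot: [-0.0, 1.0, -0.013, -0.003]
contact_force: [-0.5, 0.5, 0.1]
width: 0.06
gripper_force: 0.0
clock: 21.48
position: [0.7173, -0.0001, 0.0387]
ee_rot: [-0.0, 1.0, -0.013, 0.0]
contact_force: [-1.9, 0.6, 2.1]
width: 0.0214
gripper_force: 69.6
t21.5 pos [ 7.173e-01 -1.000e-04  3.870e-02] yaw -0.025 shift [-0.0003 -0.0001  0.0007] turn -0.0 q6 1.5 w 0.0214 F [-1.9  0.6  2.1] tilt [ 0. -0. -1.]
clock: 21.9
position: [0.7181, -0.0003, 0.2117]
ee_rot: [0.0, 1.0, -0.013, 0.002]
contact_force: [1.2, -0.7, -1.6]
width: 0.0217
gripper_force: 69.2
clock: 22.07
position: [0.7185, -0.0003, 0.2106]
ee_rot: [0.0, 1.0, -0.013, 0.003]
contact_force: [0.2, -0.1, -2.8]
width: 0.0214
gripper_force: 69.2
t22.1 pos [ 7.185e-01 -3.000e-04  2.106e-01] yaw -0.025 shift [-0.1697 -0.1641  0.0097] turn -0.0 q6 1.5 w 0.0214 F [ 0.2 -0.1 -2.8] tilt [ 0.005  0.001 -1.   ]
189 141.5 [0.7781 0.     0.2158]
235 145.5 [0.6529 0.     0.2166]
```

Level and centred. Now over the right lane.

```bash
python3 -m handwheel '[[[-0.018,-0.018,0],0],[[-0.027,-0.027,0],0],[[-0.027,-0.027,0],0],[[-0.027,-0.027,0],0],[[-0.027,-0.027,0],0]]'; python3 -m handwheel '[[[-0.027,-0.027,0],0],[[-0.01,-0.011,0],0],[[0,0,0.04],0],[[0,0,0.03],0],[[0,0,0],0]]'; python3 -m handwheel '[[[0,0,0],0],[[0,0,0],0]]';python3 go.py 0.556 0.168 0.06 -0.025
python3 - <<'E'
from h import *
S=grab('side');sideends(S,*BL,(200,150,320,240),.168)
E
```

```text
clock: 22.53
position: [0.5915, 0.1296, 0.2047]
ee_rot: [0.0, 1.0, -0.013, -0.003]
contact_force: [0.6, 1.0, -2.0]
width: 0.0213
gripper_force: 69.2
clock: 22.95
position: [0.5521, 0.167, 0.1302]
ee_rot: [0.002, 1.0, -0.012, -0.008]
contact_force: [-1.2, 0.3, -3.6]
width: 0.0211
gripper_force: 69.2
clock: 23.12
position: [0.5593, 0.1676, 0.1382]
ee_rot: [0.0, 1.0, -0.013, -0.0]
contact_force: [0.1, 0.4, -0.8]
width: 0.0213
gripper_force: 69.3
t23.1 pos [0.5593 0.1676 0.1382] yaw -0.026 shift [-0.0033 -0.0003  0.0782] turn -0.001 q6 1.77 w 0.0213 F [ 0.1  0.4 -0.8] tilt [-0.  0. -1.]
233 206.5 [0.6206 0.168  0.1413]
284 211.0 [0.4952 0.168  0.1445]
```

```bash
python3 -m handwheel '[[[-0.005,0,0.015],0],[[0,0,0.015],0],[[0,0,0.01],0],[[0,0,0],0],[[0,0,0],0]]'; python3 -m handwheel '[[[0,0,0.01],0],[[0,0,0],0],[[0,0,0],0]]'
```

```text
clock: 23.58
position: [0.5544, 0.1679, 0.0987]
ee_rot: [-0.0, 1.0, -0.013, 0.0]
contact_force: [-0.8, 0.1, -1.8]
width: 0.0214
gripper_force: 69.3
clock: 23.83
position: [0.5536, 0.1679, 0.0879]
ee_rot: [0.0, 1.0, -0.013, -0.0]
contact_force: [-0.4, -0.7, -2.9]
width: 0.0214
gripper_force: 69.3
```

```bash
python3 -m handwheel '[[[0,0,0.02],0],[[0,0,0.015],0],[[0,0,0.004],0],[[0,0,0],0],[[0,0,0],0]]'; python3 - <<'E'
from h import *
S=grab('side');sideends(S,*BL,(200,190,320,262),.168)
E
python3 -m handwheel '[[[0,0,0.004],0],[[0,0,0],0],[[0,0,0],0]]'
```

```text
clock: 24.25
position: [0.5541, 0.1681, 0.0495]
ee_rot: [-0.0, 1.0, -0.013, 0.0]
contact_force: [0.8, 0.4, -1.1]
width: 0.0219
gripper_force: 69.3
236 235.5 [0.616  0.168  0.0524]
285 240.0 [0.4906 0.168  0.0564]
clock: 24.55
position: [0.5538, 0.168, 0.0454]
ee_rot: [0.0, 1.0, -0.013, 0.0]
contact_force: [0.4, -0.7, -2.3]
width: 0.021
gripper_force: 69.3
```

```bash
python3 -m handwheel '[[[0,0,0.003],0],[[0,0,0],0],[[0,0,0],0]]';python3 -m handwheel '[[[0,0,0.001],0],[[0,0,0],0],[[0,0,0],0]]'
```

```text
clock: 24.8
position: [0.5542, 0.1681, 0.0424]
ee_rot: [-0.0, 1.0, -0.013, 0.001]
contact_force: [0.4, -0.3, 0.1]
width: 0.0214
gripper_force: 69.5
clock: 25.05
position: [0.5547, 0.1681, 0.0417]
ee_rot: [-0.0, 1.0, -0.013, 0.001]
contact_force: [1.1, -0.3, 2.7]
width: 0.0212
gripper_force: 69.9
```

```bash
python3 -m handwheel '[[[0,0,0],0],[[0,0,0],0],[[0,0,0],0]]' 0.036; python3 -m handwheel '[[[0,0,-0.02],0],[[0,0,-0.03],0],[[0,0,-0.04],0],[[0,0,-0.04],0],[[0,0,-0.03],0]]';python3 go.py 0.593 -0.2 0.2 0.205; python3 - <<'E'
from h import *
S=grab('side');T=grab('top');sideends(S,*BL,(200,200,320,262),.168);sideends(S,[0,130,60],[8,255,255],(210,235,300,275),.25)
m=mask(T['img'],*BL)[165:255,205:260];Y,X=np.nonzero(m);print('top blue',plane(T,X.mean()+205,Y.mean()+165,.057),len(X))
E
```

```text
clock: 25.3
position: [0.5529, 0.1679, 0.0407]
ee_rot: [0.0, 1.0, -0.013, -0.001]
contact_force: [-0.7, 0.2, 0.0]
width: 0.036
gripper_force: 0.0
clock: 25.72
position: [0.5539, 0.1681, 0.204]
ee_rot: [-0.0, 1.0, -0.013, 0.001]
contact_force: [0.8, 0.5, -0.0]
width: 0.0362
gripper_force: 0.0
t25.7 pos [0.5539 0.1681 0.204 ] yaw -0.025 shift [0.0483 0.367  0.0039] turn -0.23 q6 1.77 w 0.0362 F [ 0.8  0.5 -0. ] tilt [ 0.002 -0.    -1.   ]
236 239.0 [0.6163 0.168  0.0411]
285 242.5 [0.4904 0.168  0.0484]
225 258.0 [0.6241 0.25   0.0457]
277 263.0 [0.497  0.25   0.0502]
top blue [0.58776651 0.16008639 0.057     ] 27
```

Both staplers are down, one per lane. Now the tray handle.

```bash
python3 -m handwheel '[[[0.005,0.037,0],0],[[0.005,0.037,0],0],[[0.005,0.037,0],0],[[0.005,0.037,0],0],[[0.005,0.037,0],0]]' 0.05; python3 -m handwheel '[[[0.005,0.037,0],0],[[0.005,0.037,0],0],[[0.005,0.037,0],0],[[0.005,0.037,0],0],[[0.003,0.034,0],0]]';python3 -m handwheel '[[[0,0,0.02],-0.08],[[0,0,0.03],-0.08],[[0,0,0.03],-0.07],[[0,0,0],0],[[0,0,0],0]]'; python3 go.py 0.593 -0.2 0.05 0.205; python3 - <<'E'
from h import *
# bar in side image at start: bright/dark edges along tray y through bar middle, z=.074
S=grab('side');t=np.load('side0.npy').mean(2);T=grab('top');tt=np.load('top0.npy').mean(2)
c=np.array([.593,-.2]);n=np.array([-np.sin(.205),np.cos(.205)]);a=np.array([np.cos(.205),np.sin(.205)])
f=lambda im,d,p:cv2.getRectSubPix(im.astype(np.float32),(1,1),tuple(map(float,proj(d,p))))[0,0]
ks=np.arange(-.02,.021,.002)
for nm,im,d in(('top',tt,T),('side',t,S)):
    print(nm,[(round(k*1000),int(np.mean([f(im,d,[*(c+k*n+j*a),.074]) for j in np.arange(-.04,.041,.01)]))) for k in ks])
E
```

```text
clock: 26.23
position: [0.573, -0.0189, 0.1998]
ee_rot: [-0.0, 1.0, -0.012, -0.001]
contact_force: [0.2, -0.2, -0.0]
width: 0.05
gripper_force: 0.0
clock: 26.65
position: [0.5917, -0.202, 0.1996]
ee_rot: [-0.0, 1.0, -0.013, -0.001]
contact_force: [1.0, 0.7, 0.8]
width: 0.0499
gripper_force: 0.0
clock: 27.07
position: [0.5905, -0.1993, 0.1187]
ee_rot: [-0.002, 0.995, 0.101, -0.003]
contact_force: [1.3, 0.1, 0.3]
width: 0.0499
gripper_force: 0.0
t27.1 pos [ 0.5905 -0.1993  0.1187] yaw 0.203 shift [0.0026 0.0015 0.0686] turn -0.002 q6 0.93 w 0.0499 F [1.3 0.1 0.3] tilt [-0.005 -0.004 -1.   ]
top [(-20, 114), (-18, 112), (-16, 107), (-14, 99), (-12, 92), (-10, 87), (-8, 85), (-6, 89), (-4, 99), (-2, 109), (0, 116), (2, 116), (4, 107), (6, 95), (8, 82), (10, 74), (12, 76), (14, 85), (16, 93), (18, 99), (20, 103)]
side [(-20, 182), (-18, 178), (-16, 173), (-14, 168), (-12, 156), (-10, 136), (-8, 115), (-6, 107), (-4, 117), (-2, 128), (0, 135), (2, 135), (4, 136), (6, 134), (8, 121), (10, 107), (12, 96), (14, 90), (16, 85), (18, 80), (20, 75)]
```

```bash
python3 -m handwheel '[[[0.002,0,0.025],0],[[0,0,0.025],0],[[0,0,0.016],0],[[0,0,0],0],[[0,0,0],0]]'; python3 -m handwheel '[[[0,0,0],0],[[0,0,0],0],[[0,0,0],0],[[0,0,0],0],[[0,0,0],0]]' 0.0 100;python3 -m handwheel '[[[0,0,0],0],[[0,0,0],0]]';python3 go.py 0.593 -0.2 0.05 0.205
```

```text
clock: 27.58
position: [0.5952, -0.1998, 0.0563]
ee_rot: [0.0, 0.995, 0.102, 0.001]
contact_force: [0.1, 0.3, -0.2]
width: 0.0497
gripper_force: 0.0
clock: 28.0
position: [0.5954, -0.1999, 0.0573]
ee_rot: [0.001, 0.995, 0.102, 0.001]
contact_force: [-0.5, 0.7, 6.1]
width: 0.0089
gripper_force: 99.5
clock: 28.17
position: [0.5954, -0.1999, 0.0573]
ee_rot: [0.001, 0.995, 0.102, 0.001]
contact_force: [-0.7, 0.7, 6.6]
width: 0.0093
gripper_force: 99.5
t28.2 pos [ 0.5954 -0.1999  0.0573] yaw 0.205 shift [-0.0024 -0.0004  0.0072] turn -0.0 q6 0.93 w 0.0093 F [-0.7  0.7  6.6] tilt [ 0.003  0.002 -1.   ]
```

```bash
python3 -m handwheel '[[[0,0,-0.01],0],[[0,0,-0.03],0],[[0,0,-0.04],0],[[0,0,-0.04],0],[[0,0,-0.035],0]]';python3 -m handwheel '[[[0,0,0],0],[[0,0,0],0]]';python3 go.py 0.558 0.206 0.205 -0.025
```

```text
clock: 28.58
position: [0.5942, -0.1997, 0.2129]
ee_rot: [0.0, 0.995, 0.102, 0.0]
contact_force: [1.0, -1.1, -2.9]
width: 0.0092
gripper_force: 98.5
clock: 28.75
position: [0.5954, -0.2003, 0.2132]
ee_rot: [0.002, 0.995, 0.102, 0.002]
contact_force: [-0.9, 0.1, -3.6]
width: 0.0093
gripper_force: 98.5
t28.8 pos [ 0.5954 -0.2003  0.2132] yaw 0.205 shift [ 0.0459 -0.4054  0.0069] turn 0.23 q6 0.93 w 0.0093 F [-0.9  0.1 -3.6] tilt [ 0.005  0.004 -1.   ]
```

```bash
python3 -m handwheel '[[[0.002,-0.015,0],0],[[0.004,-0.035,0],0],[[0.004,-0.035,0],0],[[0.004,-0.035,0],0],[[0.004,-0.035,0],0]]';python3 -m handwheel '[[[0.004,-0.035,0],0],[[0.004,-0.035,0],0],[[0.004,-0.035,0],0],[[0.004,-0.035,0],0],[[0.004,-0.035,0],0]]';python3 -m handwheel '[[[0.004,-0.035,0],0],[[0.003,-0.025,0],0],[[0,0,0],0.08],[[0,0,0],0.08],[[0,0,0],0.07]]';python3 -m handwheel '[[[0,0,0],0],[[0,0,0],0],[[0,0,0],0]]'; python3 go.py 0.558 0.206 0.175 -0.025
```

```text
clock: 29.17
position: [0.5779, -0.0418, 0.2072]
ee_rot: [-0.001, 0.995, 0.102, -0.003]
contact_force: [0.2, -0.2, -3.7]
width: 0.0092
gripper_force: 98.4
clock: 29.58
position: [0.5615, 0.1333, 0.2073]
ee_rot: [-0.0, 0.995, 0.102, -0.003]
contact_force: [0.7, 0.0, -2.7]
width: 0.0095
gripper_force: 98.4
clock: 30.0
position: [0.5563, 0.1925, 0.207]
ee_rot: [0.001, 1.0, -0.013, -0.003]
contact_force: [0.2, -1.0, -3.0]
width: 0.0094
gripper_force: 98.5
clock: 30.25
position: [0.558, 0.1914, 0.2087]
ee_rot: [0.0, 1.0, -0.012, -0.001]
contact_force: [-0.2, 1.4, -2.0]
width: 0.009
gripper_force: 98.5
t30.2 pos [0.558  0.1914 0.2087] yaw -0.024 shift [-0.0003 -0.0146  0.0337] turn 0.001 q6 1.81 w 0.009 F [-0.2  1.4 -2. ] tilt [-0.003  0.001 -1.   ]
```

```bash
python3 -m handwheel '[[[0,-0.0145,0],0],[[0,0,0.025],0],[[0,0,0.018],0],[[0,0,0],0],[[0,0,0],0]]';python3 -m handwheel '[[[0,0,0],0],[[0,0,0],0]]'; python3 go.py 0.558 0.206 0.1213 -0.025
cat > prof.py <<'E'
from h import *
def prof(im,d,fixed,rng,z,ax,yaw=-.025,o=(.558,.206)):
    # scan along axis ax ('x'/'y') in box frame about o; average over list of fixed other coord and z
    f=lambda p:cv2.getRectSubPix(im.astype(np.float32),(1,1),tuple(map(float,proj(d,p))))[0,0]
    a=np.array([np.cos(yaw),np.sin(yaw)]);n=np.array([-a[1],a[0]]);out=[]
    for k in rng:
        out.append(np.mean([f([*(np.array(o)+(k*a+q*n if ax=='x' else q*a+k*n)),zz]) for q in fixed for zz in z]))
    return np.array(out)
def show(nm,rng,p): print(nm,' '.join(f'{k*1000:.0f}:{v:.0f}' for k,v in zip(rng,p)))
E
python3 - <<'E'
from prof import *
S=grab('side');T=grab('top');s=S['img'].mean(2);t=T['img'].mean(2);s0=np.load('side0.npy').mean(2);t0=np.load('top0.npy').mean(2)
np.save('s1.npy',S['img']);np.save('t1.npy',T['img'])
zb=readout.get_state()['position'][2]-.0573;print('tray z',zb)
R=np.arange(.074,.106,.002);L=-R[::-1]
for nm,r in(('far',R),('near',L)):
    show('side box '+nm,r,prof(s0,S,[.083],r,[.03,.045,.055],'x'))
    show('side tray '+nm,r,prof(s,S,[.083],r,[zb+.016,zb+.022,zb+.028],'x'))
R=np.arange(.07,.11,.002);L=-R[::-1]
F=np.arange(-.06,.061,.01)
for nm,r in(('+y',R),('-y',L)):
    show('top box0 '+nm,r,prof(t0,T,F,r,[.072],'y'))
    show('top tray '+nm,r,prof(t,T,np.arange(-.07,-.03,.01) if nm=='+y' else F,r,[zb+.034],'y'))
E
```

```text
clock: 30.67
position: [0.5586, 0.2061, 0.1661]
ee_rot: [0.0, 1.0, -0.012, -0.001]
contact_force: [0.8, 0.4, -2.4]
width: 0.0088
gripper_force: 98.5
clock: 30.83
position: [0.5605, 0.2062, 0.1685]
ee_rot: [-0.0, 1.0, -0.013, 0.001]
contact_force: [-0.4, 0.1, -3.0]
width: 0.0091
gripper_force: 98.5
t30.8 pos [0.5605 0.2062 0.1685] yaw -0.025 shift [-0.0026  0.0003  0.0472] turn -0.0 q6 1.83 w 0.0091 F [-0.4  0.1 -3. ] tilt [ 0.003 -0.001 -1.   ]
tray z 0.11107705621210259
side box far 74:96 76:95 78:95 80:95 82:94 84:93 86:93 88:103 90:122 92:163 94:193 96:199 98:198 100:197 102:199 104:205
side tray far 74:93 76:94 78:93 80:93 82:93 84:94 86:93 88:91 90:93 92:137 94:198 96:224 98:220 100:219 102:219 104:219
side box near -104:93 -102:93 -100:92 -98:79 -96:75 -94:59 -92:55 -90:68 -88:94 -86:108 -84:92 -82:93 -80:92 -78:92 -76:91 -74:89
side tray near -104:77 -102:81 -100:86 -98:85 -96:75 -94:72 -92:69 -90:63 -88:75 -86:95 -84:94 -82:93 -80:92 -78:93 -76:93 -74:93
top box0 +y 70:58 72:57 74:59 76:68 78:84 80:105 82:119 84:125 86:132 88:140 90:148 92:154 94:157 96:158 98:158 100:160 102:162 104:167 106:172 108:176
top tray +y 70:80 72:74 74:66 76:65 78:76 80:103 82:127 84:145 86:155 88:159 90:161 92:161 94:162 96:162 98:162 100:162 102:162 104:162 106:163 108:164
top box0 -y -108:127 -106:126 -104:126 -102:126 -100:126 -98:126 -96:126 -94:126 -92:124 -90:120 -88:111 -86:105 -84:103 -82:106 -80:115 -78:120 -76:121 -74:116 -72:113 -70:112
top tray -y -108:131 -106:130 -104:129 -102:128 -100:128 -98:125 -96:118 -94:105 -92:92 -90:83 -88:77 -86:75 -84:82 -82:86 -80:87 -78:85 -76:87 -74:90 -72:95 -70:99
```

```bash
python3 -m handwheel '[[[-0.0015,-0.002,0.015],0],[[0,0,0.015],0],[[0,0,0.005],0],[[0,0,0],0],[[0,0,0],0]]'; python3 -m handwheel '[[[0,0,0.004],0],[[0,0,0],0],[[0,0,0],0]]';python3 -m handwheel '[[[0,0,0.004],0],[[0,0,0],0],[[0,0,0],0]]'
```

```text
clock: 31.35
position: [0.5584, 0.2079, 0.1326]
ee_rot: [-0.0, 1.0, -0.013, 0.0]
contact_force: [0.5, 0.4, -2.2]
width: 0.0091
gripper_force: 98.4
clock: 31.6
position: [0.5582, 0.2079, 0.1285]
ee_rot: [-0.0, 1.0, -0.013, 0.0]
contact_force: [-0.5, -0.0, -2.5]
width: 0.0092
gripper_force: 98.5
clock: 31.85
position: [0.5578, 0.2078, 0.1238]
ee_rot: [0.0, 1.0, -0.013, -0.0]
contact_force: [0.3, -0.6, -2.8]
width: 0.0094
gripper_force: 98.5
```

```bash
python3 -m handwheel '[[[0,0,0.002],0],[[0,0,0],0],[[0,0,0],0]]';python3 -m handwheel '[[[0,0,0.0015],0],[[0,0,0],0],[[0,0,0],0]]'
```

```text
clock: 32.1
position: [0.5579, 0.2078, 0.1219]
ee_rot: [0.0, 1.0, -0.013, -0.0]
contact_force: [-0.3, 0.3, -3.0]
width: 0.0092
gripper_force: 98.5
clock: 32.35
position: [0.5582, 0.2079, 0.1213]
ee_rot: [-0.0, 1.0, -0.013, 0.0]
contact_force: [-1.8, 0.2, 3.2]
width: 0.0094
gripper_force: 99.2
```

```bash
python3 -m handwheel '[[[0,0,0],0],[[0,0,0],0],[[0,0,0],0]]' 0.05;python3 -m handwheel '[[[0,0,-0.02],0],[[0,0,-0.03],0],[[0,0,-0.04],0],[[0,0,-0.02],0],[[0,0,0],0]]'; python3 - <<'E'
from prof import *
S=grab('side');T=grab('top');s=S['img'].mean(2);s0=np.load('side0.npy');t0=np.load('top0.npy')
R=np.arange(.078,.104,.002);L=-R[::-1];zb=.064
for nm,r in(('far',R),('near',L)): show('side tray '+nm,r,prof(s,S,[.083],r,[zb+.016,zb+.022,zb+.028],'x'))
D=lambda x,y:(255+(x-428)/3.895,270+y/4)
print('cap top z.092',plane(S,*D(546,93),.092),'from crop')
# cap ellipse numeric: bright pixels columns
g=s0.astype(int);m=mask(s0,[0,110,50],[8,255,255])|mask(s0,[172,110,50],[180,255,255])
n,l,st,ce=cv2.connectedComponentsWithStats(m)
for i in range(1,n):
    if st[i,4]>60 and st[i,1]>280: 
        u,v,w,h=st[i,:4];print('label',st[i].tolist(),'w',w/513*1.2,[yplane(S,ce[i][0],v+q*h,.39).round(3).tolist() for q in(0,1)])
mt=mask(t0,[0,60,30],[12,255,255])|mask(t0,[170,60,30],[180,255,255]);n,l,st,ce=cv2.connectedComponentsWithStats(mt[220:280,100:180])
for i in range(1,n):
    if st[i,4]>4: print('top',st[i].tolist(),ce[i]+[100,220],plane(T,*(ce[i]+[100,220]),.03))
u0,v0=proj(T,[.456,.385,.092]);print('cap proj top',u0,v0);a,b=int(v0),int(u0)
print(t0.mean(2)[a-6:a+7,b-8:b+16].astype(int))
E
```

```text
clock: 32.6
position: [0.5583, 0.2079, 0.1206]
ee_rot: [-0.0, 1.0, -0.013, 0.0]
contact_force: [-0.0, 0.9, -0.5]
width: 0.0446
gripper_force: 0.0
clock: 33.02
position: [0.5613, 0.2087, 0.2364]
ee_rot: [-0.001, 1.0, -0.013, 0.006]
contact_force: [0.9, -0.2, 0.1]
width: 0.0503
gripper_force: 0.0
side tray far 78:92 80:91 82:91 84:91 86:90 88:91 90:126 92:182 94:222 96:217 98:217 100:217 102:217
side tray near -102:59 -100:56 -98:63 -96:78 -94:76 -92:62 -90:74 -88:99 -86:92 -84:90 -82:91 -80:91 -78:91
cap top z.092 [0.45670808 0.38851344 0.092     ] from crop
label [280, 307, 10, 16, 136] w 0.023391812865497075 [[0.458, 0.39, 0.052], [0.456, 0.39, 0.003]]
label [294, 329, 15, 22, 259] w 0.03508771929824561 [[0.42, 0.39, -0.009], [0.417, 0.39, -0.082]]
top [55, 24, 4, 5, 12] [156.58333333 245.91666667] [0.45772699 0.37804995 0.03      ]
top [31, 38, 5, 8, 31] [132.70967742 261.38709677] [0.4141828  0.44886042 0.03      ]
cap proj top 148.0950161097749 246.07339862981078
[[175 170 169 167 169 169 167 168 170 164 163 164 167 169 173 177 178 180
  182 178 180 178 181 181]
 [176 175 172 168
[... 495 characters left out ...]
78 180 181 178 182 178 182 181 181 172 146  99  80  73  66  60  60
   62  80 108 123 129 134]
 [179 180 180 181 179 179 181 182 180 174 161 129  94  79  72  66  61  60
   71  92 109 123 124 130]
 [179 181 178 180 177 178 176 177 175 162 144 111  90  75  74  65  65  66
   80 104 119 124 126 126]
 [181 180 180 177 177 173 173 168 166 153 132 117 114 104  97  91  90  90
  100 116 122 126 124 125]
 [179 181 179 180 178 178 174 168 165 159 151 148 148 144 144 138 134 128
  124 127 129 128 125 127]
 [179 181 179 180 179 180 176 174 174 171 172 171 171 172 169 170 167 162
  155 144 136 131 131 129]
 [180 180 181 178 179 178 178 176 175 177 176 176 176 177 174 178 178 180
  175 166 155 153 146 133]]
```

The tray sits flush. Now the smaller glue stick, at (0.457, 0.3875).

```bash
python3 go.py 0.457 0.3875 0.16 -0.025
```

```text
t33.1 pos [0.5584 0.2079 0.2314] yaw -0.025 shift [-0.1061 -0.1769  0.0712] turn -0.0 q6 1.84 w 0.0502 F [ 0.2 -0.1 -1.3] tilt [ 0.002 -0.    -1.   ]
```

```bash
python3 -m handwheel '[[[-0.02,-0.034,0],0],[[-0.02,-0.034,0],0],[[-0.02,-0.034,0],0],[[-0.02,-0.034,0],0],[[-0.02,-0.034,0],0]]' 0.056;python3 -m handwheel '[[[-0.006,-0.007,0.02],0],[[0,0,0.04],0],[[0,0,0.01],0],[[0,0,0],0],[[0,0,0],0]]'; python3 go.py 0.457 0.3875 0.042 -0.025
```

```text
clock: 33.53
position: [0.4604, 0.3809, 0.2282]
ee_rot: [0.001, 1.0, -0.013, -0.002]
contact_force: [0.6, 0.9, 0.1]
width: 0.056
gripper_force: 0.0
clock: 33.95
position: [0.4563, 0.3867, 0.1595]
ee_rot: [0.001, 1.0, -0.013, -0.001]
contact_force: [0.5, -0.3, 0.3]
width: 0.0559
gripper_force: 0.0
t34.0 pos [0.4563 0.3867 0.1595] yaw -0.026 shift [ 0.001  -0.001   0.1175] turn -0.001 q6 2.18 w 0.0559 F [ 0.5 -0.3  0.3] tilt [-0.002  0.002 -1.   ]
```

```bash
python3 -m handwheel '[[[0.001,0,0.03],0],[[0,0,0.025],0],[[0,0,0],0],[[0,0,0],0]]'; python3 -m handwheel '[[[0,0,0.03],0],[[0,0,0.03],0],[[0,0,0],0],[[0,0,0],0]]' && python3 -m handwheel '[[[0,0,0],0],[[0,0,0],0],[[0,0,0],0],[[0,0,0],0],[[0,0,0],0]]' 0.0 40;python3 -m handwheel '[[[0,0,0],0],[[0,0,0],0]]'
```

```text
clock: 34.28
position: [0.4582, 0.3869, 0.1061]
ee_rot: [0.0, 1.0, -0.013, -0.0]
contact_force: [0.9, -0.3, 1.2]
width: 0.056
gripper_force: 0.0
clock: 34.62
position: [0.4581, 0.3874, 0.0467]
ee_rot: [-0.0, 1.0, -0.013, 0.0]
contact_force: [0.7, 1.4, 0.9]
width: 0.0562
gripper_force: 0.0
clock: 35.03
position: [0.4591, 0.3885, 0.048]
ee_rot: [-0.001, 1.0, -0.013, 0.002]
contact_force: [-1.0, -0.2, 7.0]
width: 0.0228
gripper_force: 39.2
clock: 35.2
position: [0.4591, 0.3885, 0.048]
ee_rot: [-0.001, 1.0, -0.013, 0.002]
contact_force: [0.5, -0.7, 7.1]
width: 0.0233
gripper_force: 39.2
```

```bash
python3 -m handwheel '[[[0,0,-0.02],0],[[0,0,-0.04],0],[[0,0,-0.04],0],[[0,0,-0.04],0],[[0,0,-0.04],0]]';python3 -m handwheel '[[[0,0,0],0],[[0,0,0],0]]';python3 go.py 0.6234 0.2605 0.2 -0.025; python3 - <<'E'
from prof import *
# well location in tray: profile in top image (walls) around expected, z=.098
T=grab('top');t=T['img'].mean(2)
for ax,fx in(('x',np.arange(.04,.071,.005)),('y',np.arange(.05,.076,.005))):
    r=np.arange(.02,.1,.003);show(ax,r,prof(t,T,fx,r,[.098],ax,o=(.559,.207)))
E
```

```text
clock: 35.62
position: [0.4572, 0.3873, 0.2283]
ee_rot: [-0.0, 1.0, -0.013, 0.0]
contact_force: [0.5, 0.3, -1.1]
width: 0.0225
gripper_force: 39.2
clock: 35.78
position: [0.4589, 0.3885, 0.2296]
ee_rot: [-0.002, 1.0, -0.013, 0.003]
contact_force: [0.2, 0.5, -2.2]
width: 0.0226
gripper_force: 39.2
t35.8 pos [0.4589 0.3885 0.2296] yaw -0.025 shift [0.1675 0.1239 0.0301] turn -0.0 q6 2.18 w 0.0226 F [ 0.2  0.5 -2.2] tilt [ 0.007 -0.005 -1.   ]
x 20:119 23:116 26:109 29:92 32:79 35:89 38:108 41:117 44:121 47:123 50:123 53:123 56:123 59:123 62:123 65:123 68:122 71:118 74:115 77:107 80:92 83:73 86:79 89:113 92:148 95:167 98:175
y 20:75 23:70 26:78 29:101 32:114 35:116 38:121 41:127 44:130 47:131 50:130 53:131 56:130 59:131 62:128 65:115 68:96 71:81 74:72 77:73 80:99 83:137 86:159 89:167 92:168 95:169 98:169
```

```bash
python3 -m handwheel '[[[0.03,0.022,0],0],[[0.03,0.022,0],0],[[0.03,0.022,0],0],[[0.03,0.022,0],0],[[0.03,0.022,0],0]]';python3 -m handwheel '[[[0.0165,0.0135,0],0],[[0,0,0.03],0],[[0,0,0.02],0],[[0,0,0],0],[[0,0,0],0]]';python3 -m handwheel '[[[0,0,0],0],[[0,0,0],0]]';python3 go.py 0.6234 0.2605 0.124 -0.025; python3 - <<'E'
from h import *
S=grab('side');s=S['img'];m=(mask(s,[0,110,50],[8,255,255])|mask(s,[172,110,50],[180,255,255]))
n,l,st,ce=cv2.connectedComponentsWithStats(m)
for i in range(1,n):
    if st[i,4]>40: print(st[i].tolist(),[yplane(S,ce[i][0],st[i,1]+q*st[i,3],.2605).round(3).tolist() for q in(0,1)])
E
```

```text
clock: 36.25
position: [0.6045, 0.2722, 0.2231]
ee_rot: [0.001, 1.0, -0.012, -0.002]
contact_force: [0.8, 0.9, -0.6]
width: 0.0227
gripper_force: 39.2
clock: 36.67
position: [0.6191, 0.2591, 0.1725]
ee_rot: [0.001, 1.0, -0.013, -0.003]
contact_force: [0.4, -0.1, 0.6]
width: 0.0225
gripper_force: 39.2
clock: 36.83
position: [0.6213, 0.2603, 0.1768]
ee_rot: [-0.0, 1.0, -0.012, 0.001]
contact_force: [-0.8, 0.2, -0.3]
width: 0.0229
gripper_force: 39.2
t36.8 pos [0.6213 0.2603 0.1768] yaw -0.025 shift [ 0.0019 -0.0002  0.0528] turn 0.0 q6 1.89 w 0.0229 F [-0.8  0.2 -0.3] tilt [ 0.002 -0.001 -1.   ]
[273, 120, 7, 8, 49] [[0.503, 0.26, 0.424], [0.503, 0.26, 0.407]]
[219, 216, 10, 16, 118] [[0.618, 0.26, 0.179], [0.62, 0.26, 0.134]]
[294, 329, 15, 22, 258] [[0.431, 0.261, -0.155], [0.428, 0.26, -0.24]]
```

```bash
python3 -m handwheel '[[[0.003,0,0.02],0],[[0,0,0.015],0],[[0,0,0.01],0],[[0,0,0],0],[[0,0,0],0]]';python3 -m handwheel '[[[0,0,0.004],0],[[0,0,0],0],[[0,0,0],0]]';python3 -m handwheel '[[[0,0,0.003],0],[[0,0,0],0],[[0,0,0],0]]'
```

```text
clock: 37.3
position: [0.6238, 0.2599, 0.1309]
ee_rot: [0.0, 1.0, -0.012, 0.0]
contact_force: [0.8, 0.0, -0.2]
width: 0.0228
gripper_force: 39.2
clock: 37.55
position: [0.6242, 0.2598, 0.1273]
ee_rot: [-0.0, 1.0, -0.013, 0.001]
contact_force: [-0.0, 0.2, -0.1]
width: 0.023
gripper_force: 39.2
clock: 37.8
position: [0.6244, 0.2599, 0.1241]
ee_rot: [-0.0, 1.0, -0.013, 0.001]
contact_force: [0.1, 1.8, 1.5]
width: 0.0224
gripper_force: 39.5
```

```bash
python3 -m handwheel '[[[0,0,0],0],[[0,0,0],0],[[0,0,0],0]]' 0.042;python3 -m handwheel '[[[0,0,-0.02],0],[[0,0,-0.03],0],[[0,0,-0.04],0],[[0,0,-0.03],0],[[0,0,0],0]]';python3 go.py 0.489 0 0.2 0.635; python3 - <<'E'
from h import *
S=grab('side');T=grab('top');s=S['img'];t=T['img']
m=(mask(s,[0,110,50],[8,255,255])|mask(s,[172,110,50],[180,255,255]))
n,l,st,ce=cv2.connectedComponentsWithStats(m[205:270,205:240])
for i in range(1,n):
    if st[i,4]>20: c=ce[i]+[205,205];print('glue label',st[i].tolist(),[yplane(S,c[0],205+st[i,1]+q*st[i,3],.2605).round(3).tolist() for q in(0,1)])
def br(img,r,z,nm,lo,hi):
    x0,y0,x1,y1=r;k=mask(img,lo,hi)[y0:y1,x0:x1];n,l,st,ce=cv2.connectedComponentsWithStats(k)
    i=1+np.argmax(st[1:,4]);P=(np.argwhere(l==i)[:,::-1]+[x0,y0]).astype(np.float32);rr=cv2.minAreaRect(P)
    d=T if img is t else S;W=np.array([plane(d,*q,z)[:2] for q in cv2.boxPoints(rr)]);e=[W[1]-W[0],W[2]-W[1]];L=max(e,key=np.linalg.norm)
    print(nm,st[i].tolist(),(ce[i]+[x0,y0]).round(1),W.mean(0).round(4),[round(float(np.linalg.norm(q)),3) for q in e],np.arctan2(L[1],L[0]).round(3))
br(t,(270,215,300,245),.014,'foot top',[5,70,60],[25,255,255]);br(t,(270,215,300,245),.055,'knob top',[0,60,10],[20,255,75])
br(s,(280,195,310,230),.014,'foot side',[5,70,90],[25,255,255]);br(s,(280,195,310,230),.045,'knob side',[0,60,10],[20,255,85])
E
```

```text
clock: 38.05
position: [0.6236, 0.2596, 0.1233]
ee_rot: [0.0, 1.0, -0.013, -0.0]
contact_force: [0.2, 0.6, 1.0]
width: 0.0421
gripper_force: 0.0
clock: 38.47
position: [0.6272, 0.2607, 0.2515]
ee_rot: [-0.002, 1.0, -0.013, 0.007]
contact_force: [1.0, 0.3, 1.1]
width: 0.0423
gripper_force: 0.0
t38.5 pos [0.6272 0.2607 0.2515] yaw -0.025 shift [-0.1322  0.2643  0.0487] turn -0.66 q6 1.89 w 0.0423 F [1.  0.3 1.1] tilt [ 0.013 -0.004 -1.   ]
glue label [13, 29, 11, 16, 141] [[0.622, 0.26, 0.127], [0.624, 0.26, 0.079]]
foot top [6, 11, 16, 13, 88] [283.5 232. ] [0.489 0.   ] [0.046, 0.019] -1.013
knob top [10, 14, 7, 6, 33] [283.5 231.7] [0.4879 0.0015] [0.017, 0.015] -1.601
foot side [15, 20, 7, 7, 19] [298.7 218.1] [0.4748 0.0106] [0.014, 0.025] 2.387
knob side [12, 7, 8, 16, 95] [295.1 208.6] [0.4847 0.0157] [0.02, 0.071] 1.702
```

The glue stick stands upright in the well, label at z 0.079–0.127. Now the stamp.

```bash
python3 -m handwheel '[[[-0.018,0.036,0],0],[[-0.018,0.036,0],0],[[-0.018,0.036,0],0],[[-0.018,0.036,0],0],[[-0.018,0.036,0],0]]' 0.06;python3 -m handwheel '[[[-0.018,0.036,0],0],[[-0.018,0.036,0],0],[[-0.008,0.012,0],0],[[0,0,0],-0.11],[[0,0,0],-0.11]]';python3 -m handwheel '[[[0,0,0],-0.11],[[0,0,0],-0.11],[[0,0,0],-0.11],[[0,0,0.02],-0.095],[[0,0,0],0]]';python3 -m handwheel '[[[0,0,0.04],0],[[0,0,0.03],0],[[0,0,0],0],[[0,0,0],0]]'; python3 go.py 0.4885 0.0005 0.03 0.62
```

```text
clock: 38.98
position: [0.5268, 0.0807, 0.2412]
ee_rot: [0.0, 1.0, -0.012, -0.002]
contact_force: [0.3, -0.2, 0.4]
width: 0.0599
gripper_force: 0.0
clock: 39.4
position: [0.4811, -0.0019, 0.2417]
ee_rot: [-0.0, 0.995, 0.099, -0.002]
contact_force: [0.1, -0.0, -1.0]
width: 0.0601
gripper_force: 0.0
clock: 39.82
position: [0.48, -0.0004, 0.2193]
ee_rot: [-0.002, 0.952, 0.306, -0.004]
contact_force: [-1.3, 0.1, -1.1]
width: 0.0599
gripper_force: 0.0
clock: 40.15
position: [0.4814, -0.0006, 0.1521]
ee_rot: [-0.001, 0.953, 0.304, -0.003]
contact_force: [1.2, 0.2, 0.5]
width: 0.0597
gripper_force: 0.0
t40.1 pos [ 0.4814 -0.0006  0.1521] yaw 0.618 shift [0.0069 0.0037 0.122 ] turn -0.002 q6 0.81 w 0.0597 F [1.2 0.2 0.5] tilt [-0.004 -0.004 -1.   ]
```

```bash
python3 -m handwheel '[[[0.006,0.003,0.035],0],[[0,0,0.035],0],[[0,0,0],0],[[0,0,0],0]]'; python3 -m handwheel '[[[0,0,0.03],0],[[0,0,0.02],0],[[0,0,0],0],[[0,0,0],0]]';python3 go.py 0.4885 0.0005 0.03 0.62
```

```text
clock: 40.48
position: [0.4897, 0.0002, 0.0841]
ee_rot: [-0.0, 0.952, 0.305, -0.001]
contact_force: [0.4, 0.3, -0.1]
width: 0.0597
gripper_force: 0.0
clock: 40.82
position: [0.4912, 0.0, 0.0354]
ee_rot: [0.001, 0.952, 0.305, 0.001]
contact_force: [1.1, -0.3, 0.2]
width: 0.0599
gripper_force: 0.0
t40.8 pos [0.4912 0.     0.0354] yaw 0.62 shift [-0.0019 -0.002   0.0054] turn -0.0 q6 0.81 w 0.0599 F [ 1.1 -0.3  0.2] tilt [ 0.001  0.002 -1.   ]
```

```bash
python3 -m handwheel '[[[-0.001,-0.001,0.004],0],[[0,0,0],0],[[0,0,0],0]]'; python3 -m handwheel '[[[0,0,0],0],[[0,0,0],0],[[0,0,0],0],[[0,0,0],0],[[0,0,0],0]]' 0.0 40;python3 -m handwheel '[[[0,0,0],0],[[0,0,0],0]]'; python3 go.py 0.4885 0.0005 0.03 0.62;python3 -m handwheel '[[[0,0,-0.02],0],[[0,0,-0.04],0],[[0,0,-0.04],0],[[0,0,-0.04],0],[[0,0,-0.04],0]]';python3 -m handwheel '[[[0,0,0],0],[[0,0,0],0]]';python3 go.py 0.4968 0.1615 0.2 -0.025
```

```text
clock: 41.07
position: [0.4894, 0.0003, 0.031]
ee_rot: [0.001, 0.952, 0.305, 0.001]
contact_force: [-0.2, 0.9, 0.8]
width: 0.0598
gripper_force: 0.0
clock: 41.48
position: [0.4887, 0.0006, 0.0301]
ee_rot: [0.0, 0.952, 0.305, 0.0]
contact_force: [-1.7, 0.6, 5.2]
width: 0.021
gripper_force: 39.0
clock: 41.65
position: [0.4886, 0.0006, 0.0301]
ee_rot: [0.0, 0.952, 0.305, 0.0]
contact_force: [-1.1, 1.0, 5.9]
width: 0.0208
gripper_force: 39.0
t41.6 pos [0.4886 0.0006 0.0301] yaw 0.62 shift [-0.0001 -0.      0.0001] turn -0.0 q6 0.81 w 0.0208 F [-1.1  1.   5.9] tilt [ 0.  0. -1.]
clock: 42.07
position: [0.4878, 0.0005, 0.2112]
ee_rot: [-0.0, 0.952, 0.305, -0.0]
contact_force: [1.6, -0.4, -0.7]
width: 0.021
gripper_force: 39.4
clock: 42.23
position: [0.4901, 0.0002, 0.212]
ee_rot: [0.001, 0.952, 0.305, 0.003]
contact_force: [-0.8, 0.0, -0.5]
width: 0.0211
gripper_force: 39.4
t42.2 pos [4.901e-01 2.000e-04 2.120e-01] yaw 0.62 shift [ 0.0992 -0.1274  0.0119] turn 0.645 q6 0.81 w 0.0211 F [-0.8  0.  -0.5] tilt [ 0.004  0.004 -1.   ]
```

```bash
python3 -m handwheel '[[[0.02,-0.026,0],0],[[0.02,-0.026,0],0],[[0.02,-0.026,0],0],[[0.02,-0.026,0],0],[[0.018,-0.022,0],0]]';python3 -m handwheel '[[[0,0,0],0.11],[[0,0,0],0.11],[[0,0,0],0.11],[[0,0,0],0.11],[[0,0,0],0.11]]';python3 -m handwheel '[[[0,0,0],0.095],[[0,0,0.02],0],[[0,0,0.02],0],[[0,0,0],0],[[0,0,0],0]]'; python3 go.py 0.4968 0.1615 0.106 -0.025;python3 - <<'E'
from prof import *
S=grab('side');s=S['img']
k=mask(s,[0,60,10],[25,255,200])[200:260,265:310];n,l,st,ce=cv2.connectedComponentsWithStats(k);i=1+np.argmax(st[1:,4])
Y,X=np.nonzero(l==i);print(st[i].tolist());print([yplane(S,265+x,200+y,.1615).round(3).tolist() for x,y in((X.min(),Y[X==X.min()].mean()),(X.max(),Y[X==X.max()].mean()),(X.mean(),Y.max()),(X.mean(),Y.min()))])
T=grab('top');t=T['img'].mean(2);t1=np.load('top0.npy')
r=np.arange(-.1,-.02,.003);show('x',r,prof(t,T,np.arange(-.075,-.055,.005),r,[.098],'x',o=(.559,.207)))
E
```

```text
clock: 42.65
position: [0.4934, 0.1615, 0.2073]
ee_rot: [-0.0, 0.952, 0.305, -0.002]
contact_force: [0.6, -0.2, 0.3]
width: 0.0207
gripper_force: 39.4
clock: 43.07
position: [0.4936, 0.1598, 0.207]
ee_rot: [0.0, 0.999, 0.032, -0.002]
contact_force: [-0.8, 0.9, -0.7]
width: 0.0204
gripper_force: 39.5
clock: 43.48
position: [0.4932, 0.1595, 0.1672]
ee_rot: [0.001, 1.0, -0.013, -0.003]
contact_force: [0.6, 0.4, -0.3]
width: 0.0207
gripper_force: 39.5
t43.5 pos [0.4932 0.1595 0.1672] yaw -0.025 shift [ 0.004  -0.0022  0.0611] turn -0.0 q6 1.77 w 0.0207 F [ 0.6  0.4 -0.3] tilt [-0.006  0.001 -1.   ]
[14, 2, 14, 16, 143]
[[0.508, 0.161, 0.132], [0.477, 0.161, 0.16], [0.492, 0.161, 0.123], [0.493, 0.161, 0.167]]
x -100:113 -97:107 -94:98 -91:91 -88:88 -85:86 -82:85 -79:82 -76:76 -73:67 -70:57 -67:52 -64:50 -61:51 -58:51 -55:55 -52:57 -49:56 -46:51 -43:48 -40:48 -37:54 -34:60 -31:63 -28:63 -25:64 -22:64
```

```bash
python3 -m handwheel '[[[0.003,0,0.02],0],[[0,0,0.02],0],[[0,0,0.015],0],[[0,0,0],0],[[0,0,0],0]]';python3 -m handwheel '[[[0,0,0.005],0],[[0,0,0],0],[[0,0,0],0]]'; python3 go.py 0.4968 0.1615 0.106 -0.025
```

```text
clock: 44.0
position: [0.4982, 0.1599, 0.1149]
ee_rot: [0.0, 1.0, -0.013, -0.0]
contact_force: [-0.1, 0.2, -0.3]
width: 0.0208
gripper_force: 39.5
clock: 44.25
position: [0.4986, 0.1599, 0.1104]
ee_rot: [-0.0, 1.0, -0.013, 0.001]
contact_force: [-0.3, -0.0, 0.3]
width: 0.021
gripper_force: 39.5
t44.2 pos [0.4986 0.1599 0.1104] yaw -0.025 shift [-0.0019 -0.0015  0.0044] turn -0.0 q6 1.77 w 0.021 F [-0.3 -0.   0.3] tilt [ 0.002 -0.    -1.   ]
```

```bash
python3 -m handwheel '[[[0,0,0.003],0],[[0,0,0],0],[[0,0,0],0]]';python3 -m handwheel '[[[0,0,0.0015],0],[[0,0,0],0],[[0,0,0],0]]'; python3 -m handwheel '[[[0,0,0.001],0],[[0,0,0],0],[[0,0,0],0]]'
```

```text
clock: 44.5
position: [0.498, 0.1599, 0.1067]
ee_rot: [0.0, 1.0, -0.013, 0.0]
contact_force: [0.2, -0.2, -0.3]
width: 0.0206
gripper_force: 39.5
clock: 44.75
position: [0.4984, 0.16, 0.1061]
ee_rot: [-0.0, 1.0, -0.013, 0.001]
contact_force: [-2.8, 0.8, 5.3]
width: 0.0206
gripper_force: 40.0
clock: 45.0
position: [0.4986, 0.16, 0.1061]
ee_rot: [-0.0, 1.0, -0.013, 0.001]
contact_force: [-2.1, 0.6, 11.5]
width: 0.0207
gripper_force: 40.5
```

Floor contact came at exactly r = 0.106. I release, retreat and check.

```bash
python3 -m handwheel '[[[0,0,-0.001],0],[[0,0,0],0],[[0,0,0],0],[[0,0,0],0]]' 0.035;python3 -m handwheel '[[[0,0,-0.015],0],[[0,0,-0.03],0],[[0,0,-0.04],0],[[0,0,-0.04],0],[[0,0,0],0]]';python3 -m handwheel '[[[0,0.02,0],0],[[0,0.04,0],0],[[0,0.04,0],0],[[0,0.04,0],0],[[0,0.04,0],0]]';python3 -m handwheel '[[[0,0.04,0],0],[[0,0.04,0],0],[[0,0.02,0],0],[[0,0,0],0],[[0,0,0],0]]'; python3 - <<'E'
from prof import *
S=grab('side');T=grab('top');s=S['img'];t=T['img']
k=mask(s,[0,60,10],[25,255,200])[200:270,265:310];n,l,st,ce=cv2.connectedComponentsWithStats(k)
for i in range(1,n):
    if st[i,4]>25:
        Y,X=np.nonzero(l==i);print('stamp',st[i].tolist(),[yplane(S,265+x,200+y,.16).round(3).tolist() for x,y in((X[Y<Y.min()+3].mean(),Y.min()),(X[Y>Y.max()-4].mean(),Y.max()))])
k=mask(t,[0,60,10],[25,255,200])[190:260,200:260];n,l,st,ce=cv2.connectedComponentsWithStats(k)
for i in range(1,n):
    if st[i,4]>15: 
        P=(np.argwhere(l==i)[:,::-1]+[200,190]).astype(np.float32);W=[plane(T,*q,.09).round(3)[:2].tolist() for q in cv2.boxPoints(cv2.minAreaRect(P))];print('top',st[i].tolist(),np.mean(W,0).round(3),W)
m=(mask(s,[0,110,50],[8,255,255])|mask(s,[172,110,50],[180,255,255]));n,l,st,ce=cv2.connectedComponentsWithStats(m[205:270,205:240])
for i in range(1,n):
    if st[i,4]>20: print('glue',[yplane(S,ce[i][0]+205,205+st[i,1]+q*st[i,3],.2605).round(3).tolist() for q in(0,1)])
sg=s.mean(2);R=np.arange(.08,.1,.002);L=-R[::-1];zb=.064
for nm,r in(('far',R),('near',L)): show(nm,r,prof(sg,S,[.083],r,[zb+.016,zb+.022,zb+.028],'x'))
tg=t.mean(2);R=np.arange(.07,.1,.002)
for nm,F in(('+y far',np.arange(.02,.07,.01)),('+y near',np.arange(-.07,-.02,.01))): show(nm,R,prof(tg,T,F,R,[.098],'y'))
print(readout.get_state()['contact_force'],readout.get_state()['position'])
E
```

```text
clock: 45.33
position: [0.498, 0.1598, 0.1048]
ee_rot: [0.0, 1.0, -0.013, -0.0]
contact_force: [0.6, -1.0, 0.2]
width: 0.035
gripper_force: 0.0
clock: 45.75
position: [0.5027, 0.1607, 0.2378]
ee_rot: [-0.001, 1.0, -0.013, 0.007]
contact_force: [2.1, -0.4, 0.9]
width: 0.0349
gripper_force: 0.0
clock: 46.17
position: [0.4931, -0.0215, 0.2297]
ee_rot: [0.0, 1.0, -0.012, -0.0]
contact_force: [0.6, -0.3, 0.2]
width: 0.0349
gripper_force: 0.0
clock: 46.58
position: [0.4908, -0.1209, 0.2294]
ee_rot: [-0.0, 1.0, -0.014, -0.0]
contact_force: [-0.5, -0.2, 0.6]
width: 0.0351
gripper_force: 0.0
stamp [13, 11, 12, 26, 227] [[0.498, 0.16, 0.139], [0.5, 0.16, 0.062]]
top [19, 34, 18, 10, 146] [0.499 0.16 ] [[0.49, 0.185], [0.513, 0.183], [0.508, 0.134], [0.485, 0.136]]
glue [[0.622, 0.26, 0.127], [0.624, 0.26, 0.079]]
far 80:90 82:90 84:90 86:90 88:90 90:115 92:161 94:194 96:191 98:190 100:190
near -100:53 -98:56 -96:63 -94:62 -92:58 -90:75 -88:96 -86:90 -84:89 -82:90 -80:91
+y far 70:82 72:77 74:72 76:67 78:69 80:83 82:106 84:129 86:143 88:152 90:155 92:155 94:155 96:156 98:156
+y near 70:81 72:74 74:71 76:67 78:71 80:82 82:102 84:120 86:137 88:146 90:149 92:151 94:151 96:151 98:152
[-0.11927548  0.54371495 -0.03555442] [ 0.4908074  -0.11918711  0.22967397]
```

The stamp foot measures 24 x 50 mm at (0.499, 0.160), lying along the tray's y. The glue stick is upright in its well and the tray is aligned. I hand it in.

```bash
python3 -c "
from rig import ticket;print(ticket.sign_off())"
```

```text
the job is handed in; nothing more can be done
None
```

The box is packed and handed in at about 47 s of robot time: both staplers are flat in their lanes, the tray is on the rim, and the glue stick and stamp stand in their places by my measurements; on the way the blue stapler caught the rim and pressed with up to about 89 N before I re-levelled it, and the hand-in returned no verdict.

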